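Stop the rack conveyor, push the hung-up tube rack home, release the stop

TASK

A tube rack has hung up crooked on the bench conveyor, short of the end stop. Press the conveyor's mushroom stop button in until it latches, then push the rack from behind along the belt until its front sits square up against the end-stop plate, and then twist the button clockwise so that it springs back out. Do it all with light pushes of the fingertips: do not squeeze the button, do not lift the rack, keep your fingers off the rack unless the button is latched in, and leave the other things on the bench where they are.

Things in the scene. Friction and masses are not known exactly. Their poses are not given: they have to be found in the camera images.
- stop_box: control box bolted to the bench that carries the mushroom stop button, 74 x 74 mm and 62 mm high, with mounting feet 108 mm wide; origin at the middle of its underside, z up. It stands in front of the conveyor, to the left or to the right; a box of the same size with a round speed knob and a flat rocker switch stands on the other side
- stop_press (a joint): how far the mushroom is pressed in, m: 0 = out, 0.0065 = latched in, 0.012 = bottom. A spring pushes it out (5 N at 0, 9 N at 0.007, 12 N at the bottom); the latch clicks in at 0.007 and adds 2 to 3 N on the way there, so 10 N carries it past; press to between 0.009 and 0.011 to be sure; let go of, it stays latched at about 0.0065
- stop_twist (a joint): turn of the mushroom about its upright axis, rad: 0 = rest, grows CLOCKWISE seen from above, hard end at 0.85. A torsion spring turns it back to 0 (0.024 N m at 0, 0.06 N m at 0.6). When latched in and turned to about 0.47 (0.6 to be sure) the latch lets go and the mushroom rises 7 mm by itself. It must be at 0 to latch when pressed
- stop_top (a point): on the button's axis, at the middle of the top of the turning grip; it moves and turns with the button. The button is a round mushroom 60 mm across; a straight upright bar (turning grip) 10 mm thick, 50 mm long and 16 mm high stands across its face through the axis, along this point's y axis. z up; at rest 113 mm above the bench. Clockwise pushes the bar's +y end towards +x of this point
- stop_face (a point): on the button's axis, 16 mm below stop_top: the height of the mushroom's nearly flat face beside the bar (the face falls 1 mm out to radius 24 mm, then is rounded off to radius 30 mm); it moves and turns with the button
- conveyor: bench belt conveyor, belt 130 mm wide and 600 mm long along its y axis; origin under its middle at bench height, z up. Top of the belt 80 mm up. A round guide rail (10 mm thick, its centre 24 mm above the belt) runs along each side from y = -285 to +213 mm, 118 mm clear between the two
- belt_mid (a point): on top of the belt at the conveyor's middle, axes as the conveyor
- end_stop (a point): middle of the end-stop plate's face that the rack comes to rest on, 27 mm above the belt, 200 mm along the conveyor's +y from its middle; the plate spans the whole width between the guides, from 3 to 51 mm above the belt. Axes as the conveyor
- rack: the loose tube rack on the belt, 0.4 kg or so: 84 mm wide (x), 170 mm long (y), 62 mm high, flat end walls; capped tubes stand in its front half (y above 0 in its frame) up to 112 mm above the belt, none in the rear half. Origin under its middle; +y points to the end stop. It starts 50 to 120 mm short of the stop and up to 0.12 rad askew
- rack_mid (a point): middle of the rack, 31 mm above its underside; axes as the rack
- rack_tail (a point): middle of the rack's rear end wall (outer face), 31 mm above its underside; push here towards the end stop. A single push in the middle does not square the rack: push evenly across the wall
- rack_front (a point): middle of the rack's front end wall (outer face), 31 mm above its underside
- dropper: small white dropper bottle, about 34 mm across and 62 mm tall, on the bench close in front of the conveyor; origin under its base. Not to be disturbed
- dishes: stack of three round culture dishes, 91 mm across, 45 mm high, on the bench between the two control boxes; origin under its base. Not to be disturbed
- spare_rack: a second tube rack, 84 x 170 x 62 mm with tubes, standing on the bench, not on the conveyor; origin under its base. Not to be disturbed
- slide_box: small carton 78 x 30 x 26 mm; origin under its base. Not to be disturbed
- beaker: empty glass beaker 72 mm across, 95 mm tall; origin under its base. Not to be disturbed
- wash: white bottle 64 mm across, 160 mm tall; origin under its base. Not to be disturbed
- marker: felt marker lying flat, about 145 mm long; origin on its underside. Not to be disturbed

How it is judged:
By the outcome, as a careful person would: the job done as asked, in the order asked, and still so for the second after the job is handed in, with the robot touching nothing.
It also fails if it takes over 51 s, if anything falls off the work surface, if the arm or the gripper's body presses on something with over 40 N, if the wrist force passes 120 N, or if a joint passes its speed limit or range.

ROBOT

A 6-joint arm with a two-finger parallel gripper is mounted at the origin on the work surface. World frame = base frame: x ahead of the robot, y to its left, z up, the work surface at z = 0. Lengths are in m, angles in rad, forces in N, time in s.
With the tool pointing down it reaches from about 0.275 to 0.875 m from the base axis. Payload 12.5 kg.
Tool frame: the origin (TCP) lies midway between the tips of the shut fingers; the grasp point (between the pads) lies 19 mm behind it; z points along the fingers, x is the direction in which the jaws open and shut, and the axes are right-handed (so a half turn about z gives the same grasp; the last joint's range is limited). The gripper opens to 85 mm and grips with 20 to 120 N. Pads are 22 mm wide; open, the fingers measure 114 mm over their backs; the gripper's body (76 mm by 85 mm) begins 54 mm behind the grasp point. The pads swing forward as they close: fully open they stand 13 mm farther back than shut.
Start: joints at [-1.344, 0.351, 1.652, -0, 1.139, -0.085], TCP at [0.169, -0.523, 0.201] pointing down, gripper open.
Joint ranges: [-2.75, 2.75], [-0.79, 2.1], [0.01, 2.65], [-1.57, 4.71], [0.07, 3.14], [-2.87, 2.87]. Speed limits (rad/s): [2.22, 2.22, 2.79, 3.14, 3.14, 3.14].

INTERFACE

Orientations are given as [roll, pitch, yaw] about the fixed x, y, z axes, in that order (R = Rz(yaw) Ry(pitch) Rx(roll)).
In Python, from rig import sensors, capture, camera_model, workorder gives the robot as it stands.
- The arm moves only by the tool apply_moves, never from a script. Its argument "increments" is a list of rows, each an object with "xyz": the shift along the tool's x, y, z in mm, a list of three; "rotation": the turn, a rotation vector about the tool's x, y, z in rad, a list of three. A call has exactly 5 rows; each row is the pose to reach, as a shift and turn from the pose measured when the call began, along the tool's axes at that moment; what a row does not reach only later rows make up. A row lasts 1/12 s, in which the tool goes at most 41.7 mm and 7.16 degrees, less where a joint would pass 70% of its speed; a pose out of reach is approached as far as the arm can. A call with a gripper value outside its range is refused whole. "gripper" is the opening, from 0 (shut) to 1 (fully open), set as the call begins (left out, the last holds). The fingers move at their own pace and stop on an object; the grip force is fixed at half the most. Time passes only in rows, so rows that repeat a pose let the fingers close, or fill a call up. It gives the time, the measured TCP pose, the force and the opening at its end, in the units of the state.
- sensors.get_state(): the state, without advancing time (a new reading comes with each control period).
- capture(name): name is "scene" or "side" or "wrist"; returns the picture (384x512x3 uint8, blue, green, red); there is no depth.
- camera_model(name): a dict with "mtx" (3x3 intrinsics, pixels), "position" and "orientation" of the camera in the world. Camera axes: x right, y down, z forward; pixel columns grow to the right and rows downward; lengths in m; the calibration is good to about 2 mm. A picture is of the moment at which its call begins: read the wrist's pose just before it. camera_model takes no time and is no camera call; for the wrist camera it gives the pose at the moment of the call.
- workorder.job_done(): hands the job in, once; it reports no verdict.
The state is a dict: "clock": time; "joint_positions": joint angles; "qd": joint speeds; "effort": joint torques, N m; "ee_pos": TCP position; "tool_rot": TCP orientation; "ft_force": force on the tool from outside, world axes, zero at the start; "wrist_torque": the same for the moment, N m; "grip_width": finger opening in m.
Only numpy, scipy, OpenCV 4.12 (cv2) and the standard library are available. Lean on these libraries where they do the work, as an engineer would, in place of code of your own. Each camera call takes 0.05 s, during which the arm holds its last target.

## Working session

There is one attempt and no reset: what is moved stays moved. The work goes in short steps, Python scripts to look and compute and a tool call to move; the robot and the scene stay as the last step left them, time stands still between calls to the robot, and variables do not carry over. Pictures are saved under pics/ and viewed, and the job is handed in when it is done.

Besides the shell and the picture viewer there is one more tool, called after "Request:" by a JSON object that holds its "op" and its "data", one argument or row to a line. apply_moves: Moves the arm, as the interface text tells. Its arguments: {"type":"object","properties":{"increments":{"type":"array","items":{"type":"object","properties":{"xyz":{"type":"array","items":{"type":"number"}},"rotation":{"type":"array","items":{"type":"number"}}}}},"gripper":{"type":"number"}},"required":["increments"]}

```bash
ls; mkdir -p pics
python3 - <<'E'
from rig import sensors,capture,camera_model
import cv2
print(sensors.get_state())
for n in("scene","side","wrist"):
    print(n,camera_model(n)); cv2.imwrite(f"pics/{n}0.png",capture(n))
E
```

```text
pics
{'clock': 0.0, 'joint_positions': array([-1.34360089e+00,  3.51249499e-01,  1.65243821e+00,  1.85597621e-05,
        1.13909548e+00, -8.45761951e-02]), 'qd': array([ 0.00021392, -0.00038946,  0.00115833, -0.00088603,  0.00046198,
        0.00080607]), 'effort': array([ 2.08736210e-04, -5.06108201e+01, -2.91406167e+01, -1.17891605e-04,
        4.48861130e-03, -5.22901487e-06]), 'ee_pos': array([ 0.16866748, -0.52310861,  0.20094581]), 'tool_rot': array([-3.14147529e+00,  1.18485904e-03, -1.25903240e+00]), 'ft_force': array([ 0.15925621, -0.38267785, -0.180131  ]), 'wrist_torque': array([ 0.01675713, -0.03651379, -0.04278478]), 'grip_width': 0.0854760907284344}
scene {'mtx': array([[491.49543901,   0.        , 249.5015364 ],
       [  0.        , 491.49543901, 187.97557155],
       [  0.        ,   0.        ,   1.        ]]), 'position': array([1.28353867, 0.51021446, 1.10018729]), 'orientation': array([-2.36771238,  0.02079429,  2.12392499])}
side {'mtx': array([[455.95566844,   0.        , 256.46055127],
       [  0.        , 455.95566844, 187.39724494],
       [  0.        ,   0.        ,   1.        ]]), 'position': array([-0.11942365, -0.91670199,  0.97945909]), 'orientation': array([-2.25269883, -0.01657014, -0.57947069])}
wrist {'mtx': array([[309.86041801,   0.        , 257.06489044],
       [  0.        , 309.86041801, 192.31101032],
       [  0.        ,   0.        ,   1.        ]]), 'position': array([ 0.24789284, -0.49777951,  0.37316528]), 'orientation': array([ 2.81023372e+00,  8.56128762e-04, -1.26014031e+00])}
```

View pics/scene0.png

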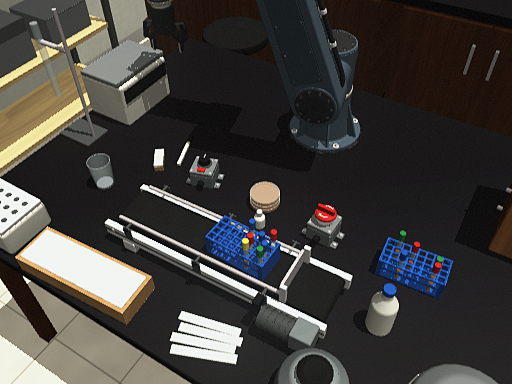

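View pics/side0.png

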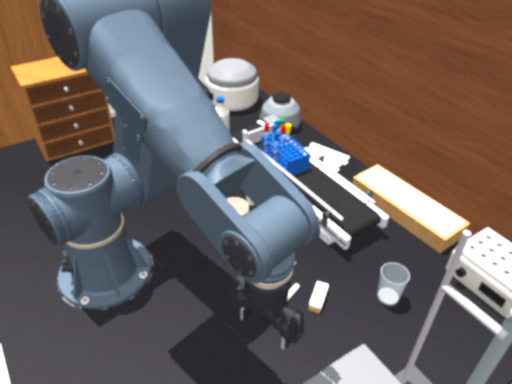

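View pics/wrist0.png

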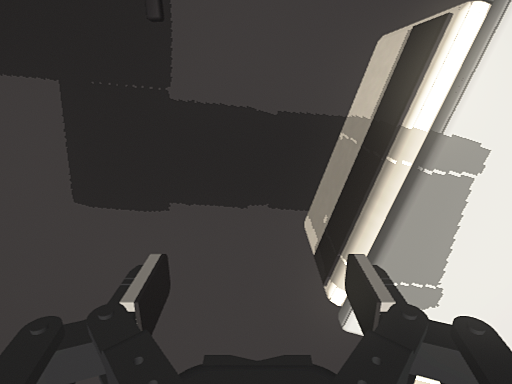

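The scene view shows the stop box with the red button near (325,218), the rack near (243,245), the end plate near (295,265) and the knob box near (205,170). I'll enlarge these areas.

```bash
cat > h.py <<'E'
import numpy as np, cv2
from scipy.spatial.transform import Rotation as R
from rig import sensors,capture,camera_model
def cam(n):
    m=camera_model(n); return m['mtx'],np.array(m['position']),R.from_euler('xyz',m['orientation']).as_matrix()
def ray(c,uv,z):
    K,p,r=c; d=r@np.linalg.solve(K,[uv[0],uv[1],1]); return p+d*(z-p[2])/d[2]
def proj(c,X):
    K,p,r=c; q=(np.atleast_2d(X)-p)@r; q=q@K.T; return q[:,:2]/q[:,2:]
def crop(img,x0,y0,w,h,s,name):
    c=cv2.resize(img[y0:y0+h,x0:x0+w],None,fx=s,fy=s,interpolation=cv2.INTER_CUBIC)
    for x in range((x0+9)//10*10,x0+w,10):
        cv2.line(c,(int((x+.5-x0)*s),0),(int((x+.5-x0)*s),6 if x%50 else 16),(0,255,255),1)
        if x%20==0: cv2.putText(c,str(x),(int((x-x0)*s)-8,28),0,.35,(0,255,255),1)
    for y in range((y0+9)//10*10,y0+h,10):
        cv2.line(c,(0,int((y+.5-y0)*s)),(6,int((y+.5-y0)*s)),(0,255,255),1)
        if y%20==0: cv2.putText(c,str(y),(8,int((y-y0)*s)+4),0,.35,(0,255,255),1)
    cv2.imwrite(name,c)
E
python3 - <<'E'
from h import *
i=cv2.imread('pics/scene0.png')
crop(i,285,190,80,60,10,'pics/c1.png')
crop(i,195,200,130,98,6,'pics/c2.png')
crop(i,95,170,270,190,2.9,'pics/c3.png')
E
```

```text
(no output)
```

View pics/c1.png

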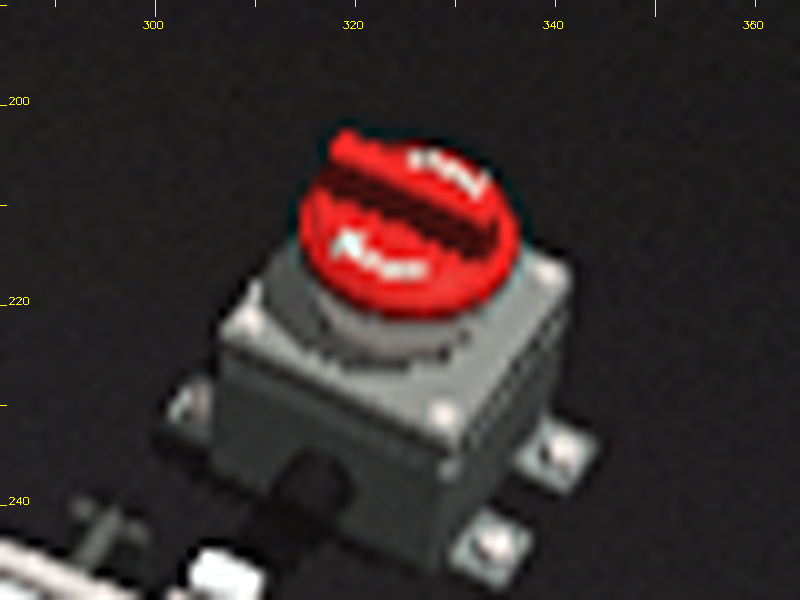

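View pics/c2.png

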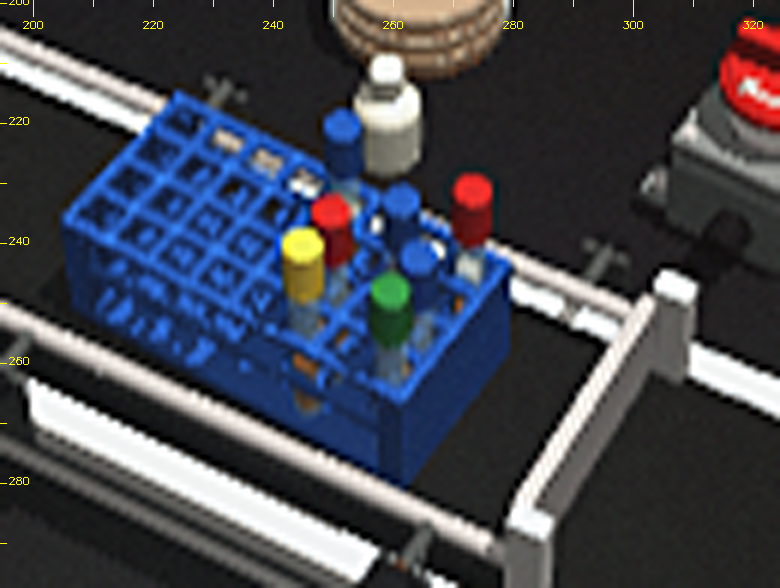

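View pics/c3.png

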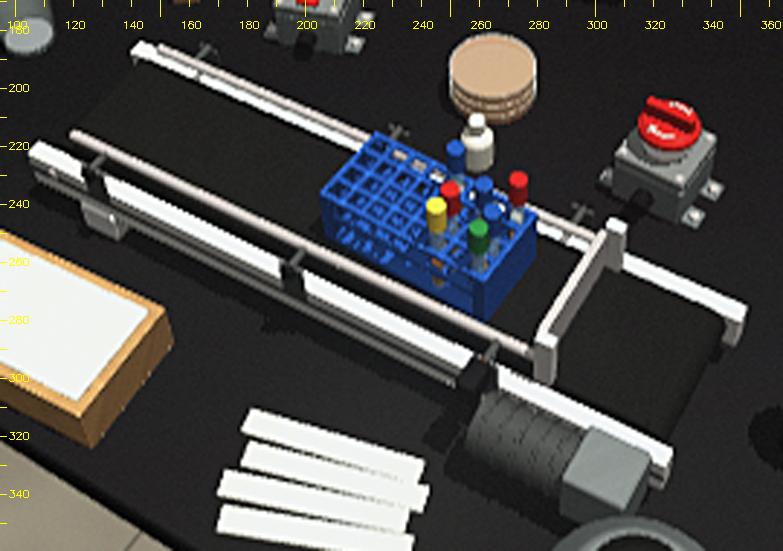

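Run:
```python
from h import *
from scipy.optimize import least_squares
c=cam('scene')
np.set_printoptions(precision=4,suppress=True)
def fit(P,uv,x0):
    f=lambda q:(proj(c,np.c_[P[:,0]*np.cos(q[2])-P[:,1]*np.sin(q[2])+q[0],P[:,0]*np.sin(q[2])+P[:,1]*np.cos(q[2])+q[1],P[:,2]])-uv).ravel()
    r=least_squares(f,x0); return r.x,r.fun
# rack
P=np.array([[-.042,-.085,.142],[.042,-.085,.142],[.042,.085,.142],[-.042,.085,.142]])
uv=np.array([[223.7,214.8],[205.3,235.7],[261.2,266.2],[280,244.2]])
print('rack',*fit(P,uv,[.6,.1,0]))
# rails
P=np.array([[.064,-.285,.104],[.064,.213,.104],[-.064,-.285,.104],[-.064,.213,.104]])
uv=np.array([[120.4,215.4],[277.3,290.9],[149.7,186],[303.1,251.2]])
print('conv',*fit(P,uv,[.6,.1,0]))
for u in uv: print(ray(c,u,.104))
# box
P=np.array([[-.037,-.037,.062],[.037,-.037,.062],[.037,.037,.062],[-.037,.037,.062]])
uv=np.array([[306.7,222],[329.5,233.5],[341.5,216.5]])
print('box',*fit(P[[1,2,3]],uv,[.4,.2,0]))
for u in uv: print(ray(c,u,.062))
print('disc',ray(c,[325.3,212.7],.0945))
# stop plate top corners raw
for u in [(303.5,248.5),(281,285)]: print(ray(c,u,.131))
```

```text
rack [ 0.6584  0.0788 -0.0475] [ 0.7039 -0.1684 -0.8898  0.1042  0.0563  0.7786  0.1472 -0.8449]
conv [0.6589 0.0068 0.0202] [-2.2967 -2.3642  2.6273  0.5471 -1.9065 -2.069   0.9287  1.9552]
[ 0.7319 -0.2656  0.104 ]
[0.7204 0.215  0.104 ]
[ 0.6044 -0.2693  0.104 ]
[0.5864 0.2136 0.104 ]
box [ 0.4292  0.2002 -0.0445] [-0.9327  0.1032  0.2216  0.0888  0.7106 -0.2588]
[0.4629 0.1636 0.062 ]
[0.4679 0.2349 0.062 ]
[0.3958 0.2375 0.062 ]
disc [0.4334 0.2027 0.0945]
[0.5975 0.2187 0.131 ]
[0.7176 0.2225 0.131 ]
```

Run:
```python
from h import *
i=cv2.imread('pics/scene0.png')
crop(i,110,175,110,80,7,'pics/c4.png')
crop(i,225,210,110,84,7,'pics/c5.png')
```

```text
(no output)
```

View pics/c4.png

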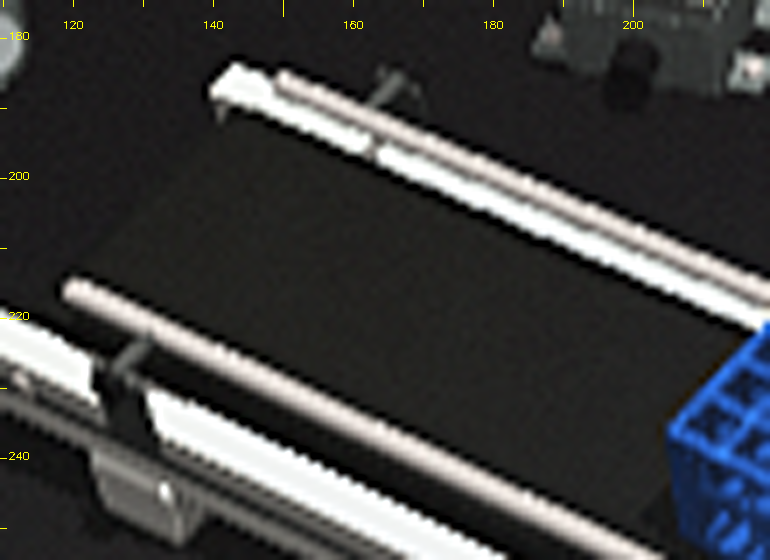

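View pics/c5.png

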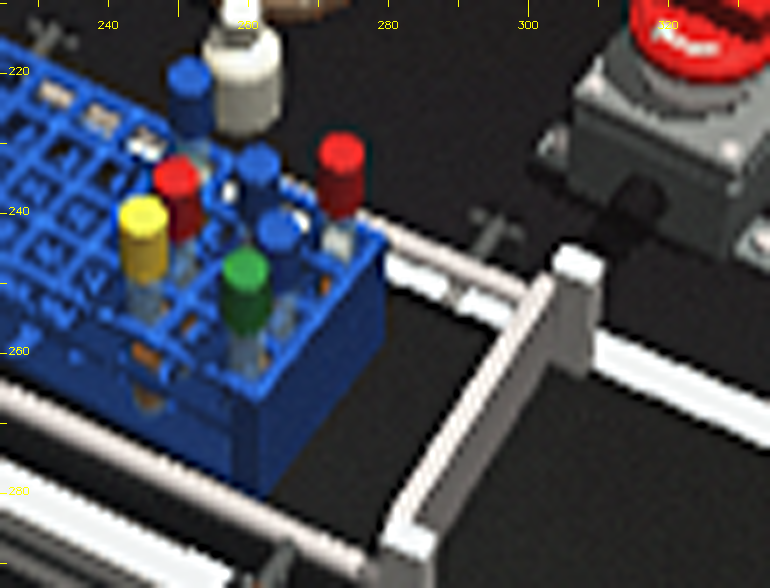

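Run:
```python
from h import *
from scipy.optimize import least_squares
c=cam('scene')
np.set_printoptions(precision=4,suppress=True)
far=[(118.8,215.9),(276.6,290.6),(202.4,253.5),(224.5,264.9)]
near=[(149.2,185.9),(299.5,250.9),(219.5,215.5),(285,244)]
pl=[(299.5,252.4),(279.9,282.4)]
def loc(q,u,z):
    X=ray(c,u,z)[:2]-q[:2]; a=q[2]; return np.array([X[0]*np.cos(a)+X[1]*np.sin(a),-X[0]*np.sin(a)+X[1]*np.cos(a)])
def f(q):
    r=[loc(q,u,.104)[0]-.064 for u in far]+[loc(q,u,.104)[0]+.064 for u in near]
    r+=[loc(q,u,.131)[1]-.2 for u in pl]
    r+=[.3*(loc(q,u,.104)[1]+.285) for u in (far[0],near[0])]
    return np.array(r)*1000
s=least_squares(f,[.66,.01,.02],loss='soft_l1');print(s.x,f(s.x))
q=s.x
i=cv2.imread('pics/scene0.png')
i=cv2.resize(i,None,fx=3,fy=3,interpolation=cv2.INTER_CUBIC)
def W(P,q): 
    P=np.array(P,float);a=q[2];return np.c_[P[:,0]*np.cos(a)-P[:,1]*np.sin(a)+q[0],P[:,0]*np.sin(a)+P[:,1]*np.cos(a)+q[1],P[:,2]]
def dl(P,q,col):
    u=((proj(c,W(P,q))+.5)*3*16).astype(int)
    cv2.polylines(i,[u.reshape(-1,1,2)],False,col,1,cv2.LINE_AA,4)
for s_ in(-1,1): dl([[s_*.064,-.285,.104],[s_*.064,.213,.104]],q,(0,255,0))
dl([[-.06,.2,.131],[.06,.2,.131],[.06,.2,.083],[-.06,.2,.083]],q,(0,255,255))
dl([[-.065,-.3,.08],[.065,-.3,.08],[.065,.3,.08],[-.065,.3,.08],[-.065,-.3,.08]],q,(255,255,0))
r=[.6584,.0788,-.0475]
for z in(.08,.142): dl([[-.042,-.085,z],[.042,-.085,z],[.042,.085,z],[-.042,.085,z],[-.042,-.085,z]],r,(0,0,255))
for b in ([.4292,.2002,-.0445],):
  dl([[-.037,-.037,.062],[.037,-.037,.062],[.037,.037,.062],[-.037,.037,.062],[-.037,-.037,.062]],b,(255,0,255))
  th=np.linspace(0,6.3,40); dl(np.c_[.03*np.cos(th),.03*np.sin(th),0*th+.091],b,(0,255,0))
  dl([[-.005,-.025,.113],[.005,-.025,.113],[.005,.025,.113],[-.005,.025,.113],[-.005,-.025,.113]],b,(255,255,0))
cv2.imwrite('pics/o1.png',i[500:900,330:1100])
cv2.imwrite('pics/o2.png',cv2.resize(i[580:720,860:1060],None,fx=3.5,fy=3.5,interpolation=cv2.INTER_CUBIC))
```

```text
[0.6597 0.016  0.0314] [ 2.7662  3.0028 -2.2072  0.3069  0.0678  0.4166 -2.1779 -1.4074  1.1821
 -0.8563 -0.4233  0.013 ]
```

View pics/o1.png

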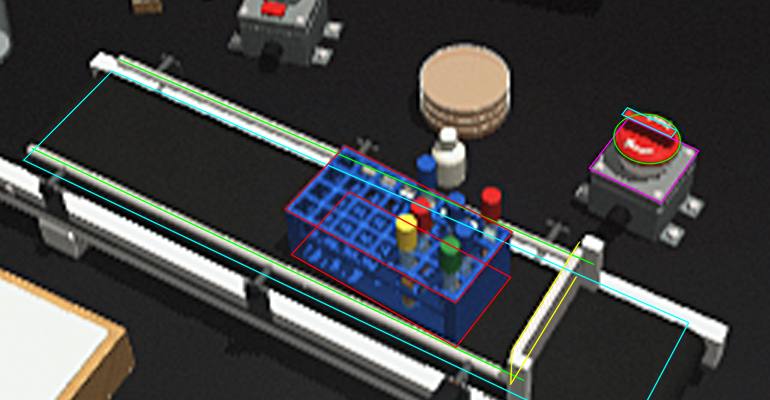

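View pics/o2.png

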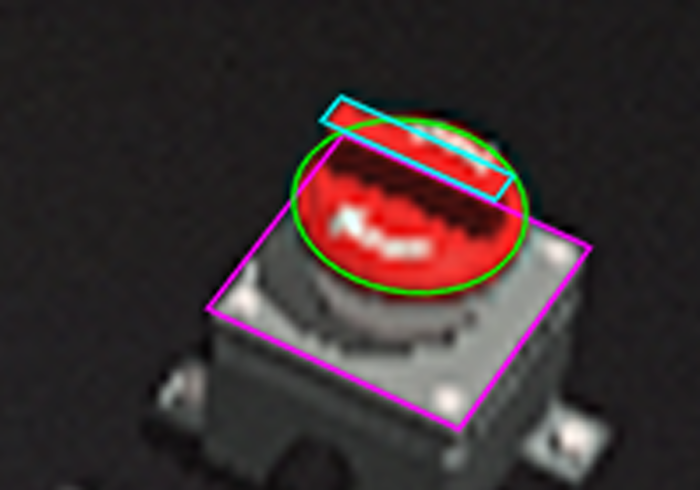

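```bash
cat >> h.py <<'E'
np.set_printoptions(precision=4,suppress=True)
def go(p,yaw,s=None):
    s=s or sensors.get_state(); r=R.from_euler('xyz',s['tool_rot'])
    d=r.inv().apply(np.array(p)-s['ee_pos'])*1000
    rt=(r.inv()*R.from_euler('xyz',[np.pi,0,yaw])).as_rotvec()
    print('clk',round(s['clock'],2),'pos',s['ee_pos'],'rot',s['tool_rot'],'F',s['ft_force'],'| dxyz',np.round(d,1),'rot',np.round(rt,3))
E
python3 -c "
from h import *
go([.431,.201,.2],-.04)"
```

```text
clk 0.15 pos [ 0.1687 -0.5232  0.2011] rot [-3.1415  0.0008 -1.259 ] F [-0.6323 -0.0199  0.8874] | dxyz [-608.8 -471.8    1.7] rot [-0.001  0.001 -1.219]
```

Request:
{"op": "apply_moves", "data": {
  "gripper": 0,
  "increments": [
    {"xyz":[-30,-23,-5],"rotation":[0,0,-0.1]},
    {"xyz":[-61,-47,-10],"rotation":[0,0,-0.2]},
    {"xyz":[-92,-71,-15],"rotation":[0,0,-0.3]},
    {"xyz":[-123,-95,-20],"rotation":[0,0,-0.4]},
    {"xyz":[-154,-119,-20],"rotation":[0,0,-0.5]}
  ]
}}

```text
clock: 0.57
ee_pos: [0.235, -0.3386, 0.2218]
tool_rot: [-3.141, -0.0, -0.755]
ft_force: [1.3, -0.1, 1.0]
grip_width: 0.0255
```

```bash
python3 -c "
from h import *
go([.431,.201,.22],-.04)"
```

```text
clk 0.57 pos [ 0.235  -0.3386  0.2218] rot [-3.1413 -0.0002 -0.7546] F [ 1.3163 -0.1298  0.9944] | dxyz [-226.8 -527.4    1.9] rot [-0.    -0.    -0.715]
```

Request:
{"op": "apply_moves", "data": {
  "increments": [
    {"xyz":[-16,-37,0],"rotation":[0,0,-0.1]},
    {"xyz":[-32,-74,0],"rotation":[0,0,-0.2]},
    {"xyz":[-48,-111,0],"rotation":[0,0,-0.3]},
    {"xyz":[-64,-148,0],"rotation":[0,0,-0.4]},
    {"xyz":[-80,-185,0],"rotation":[0,0,-0.5]}
  ]
}}

```text
clock: 0.98
ee_pos: [0.3034, -0.1472, 0.2219]
tool_rot: [-3.142, -0.001, -0.25]
ft_force: [2.0, -0.7, -0.1]
grip_width: -0.0
```

```bash
python3 -c "
from h import *
go([.431,.201,.22],-.04)"
```

```text
clk 0.98 pos [ 0.3034 -0.1472  0.2219] rot [-3.1416 -0.0008 -0.2503] F [ 1.9546 -0.6825 -0.0911] | dxyz [  37.4 -369.     1.9] rot [ 0.    -0.001 -0.21 ]
```

Request:
{"op": "apply_moves", "data": {
  "increments": [
    {"xyz":[4,-39,0],"rotation":[0,0,-0.05]},
    {"xyz":[8,-78,0],"rotation":[0,0,-0.1]},
    {"xyz":[12,-117,0],"rotation":[0,0,-0.15]},
    {"xyz":[16,-156,0],"rotation":[0,0,-0.2]},
    {"xyz":[20,-195,0],"rotation":[0,0,-0.21]}
  ]
}}

```text
clock: 1.4
ee_pos: [0.3712, 0.0389, 0.2221]
tool_rot: [3.141, -0.001, -0.037]
ft_force: [0.6, -1.8, 0.6]
grip_width: -0.0004
```

```bash
python3 -c "
from h import *
go([.431,.201,.2],-.04)"
```

```text
clk 1.4 pos [0.3712 0.0389 0.2221] rot [ 3.1414 -0.0013 -0.037 ] F [ 0.6326 -1.7573  0.5747] | dxyz [  53.8 -164.2   22.1] rot [ 0.    -0.001  0.003]
```

Request:
{"op": "apply_moves", "data": {
  "increments": [
    {"xyz":[13,-39,4],"rotation":[0,0,0]},
    {"xyz":[26,-78,8],"rotation":[0,0,0]},
    {"xyz":[39,-117,14],"rotation":[0,0,0]},
    {"xyz":[50,-152,19],"rotation":[0,0,0]},
    {"xyz":[54,-164,22],"rotation":[0,0,0]}
  ]
}}

```text
clock: 1.82
ee_pos: [0.4319, 0.2046, 0.1993]
tool_rot: [-3.141, -0.001, -0.035]
ft_force: [0.7, 0.6, 0.1]
grip_width: -0.0002
```

```bash
python3 -c "
from h import *
s=sensors.get_state();print(s['ee_pos'],s['tool_rot'],s['ft_force'])
c=cam('wrist'); print(c)
i=capture('wrist');cv2.imwrite('pics/w1.png',i)
print(proj(c,[[.4315,.2015,.113],s['ee_pos']]))
"
```

```text
[0.4319 0.2046 0.1993] [-3.1412 -0.0011 -0.0346] [0.6721 0.6447 0.0632]
(array([[309.8604,   0.    , 257.0649],
       [  0.    , 309.8604, 192.311 ],
       [  0.    ,   0.    ,   1.    ]]), array([0.4337, 0.2883, 0.3715]), array([[ 0.9994, -0.0343, -0.01  ],
       [-0.0357, -0.9449, -0.3254],
       [ 0.0017,  0.3255, -0.9455]]))
[[257.5424 190.0101]
 [258.4283 230.0017]]
```

View pics/w1.png

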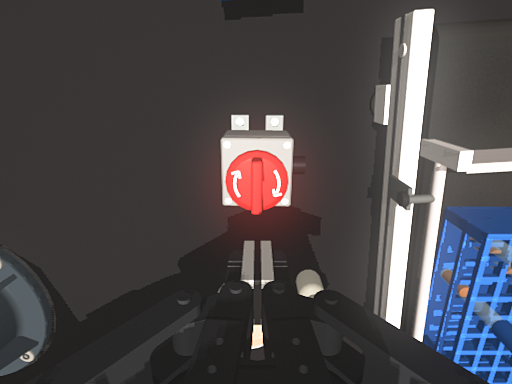

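```bash
python3 -c "
from h import *
crop(cv2.imread('pics/w1.png'),207,125,100,100,6,'pics/w1c.png')
"
```

```text
(no output)
```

View pics/w1c.png

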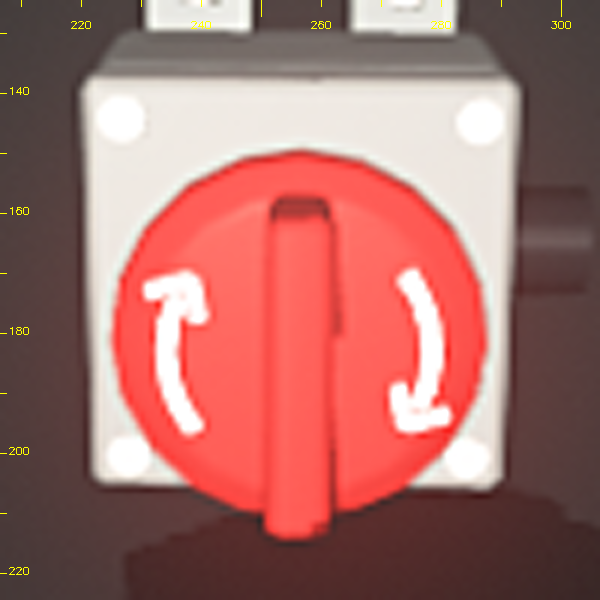

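```bash
python3 -c "
from h import *
s=sensors.get_state()
c=cam('wrist')
a=ray(c,(256.6,160.3),.113);b=ray(c,(256.1,212.5),.113);print(a,b,(a+b)/2,np.linalg.norm(a-b),np.arctan2(*(a-b)[:2]))
print(ray(c,(256.5,179.8),.0935))
for u in [(220.7,137.3),(292.8,137.8),(223,205.5),(290,206)]: print(ray(c,u,.062))
m=(a+b)/2
go([m[0],m[1],.12],-.035)
"
```

```text
[0.4314 0.228  0.113 ] [0.4293 0.18   0.113 ] [0.4304 0.204  0.113 ] 0.048032832632107746 0.045155687826856195
[0.4305 0.2048 0.0935]
[0.3962 0.2407 0.062 ]
[0.4678 0.2377 0.062 ]
[0.3933 0.168  0.062 ]
[0.465  0.1649 0.062 ]
clk 1.87 pos [0.4318 0.2043 0.1988] rot [ 3.1416 -0.0003 -0.0341] F [-1.2469  0.2744 -0.6861] | dxyz [-1.4  0.3 78.8] rot [ 0.    -0.     0.001]
```

Request:
{"op": "apply_moves", "data": {
  "increments": [
    {"xyz":[0,0,25],"rotation":[0,0,0]},
    {"xyz":[-1,0,50],"rotation":[0,0,0]},
    {"xyz":[-1,0,65],"rotation":[0,0,0]},
    {"xyz":[-1,0,74],"rotation":[0,0,0]},
    {"xyz":[-1,0,78],"rotation":[0,0,0]}
  ]
}}

```text
clock: 2.28
ee_pos: [0.4302, 0.2036, 0.1199]
tool_rot: [3.141, 0.001, -0.035]
ft_force: [-1.3, 0.2, 0.5]
grip_width: 0.0003
```

```bash
python3 -c "
from h import *
go([.4305,.2035,.103],-.035)"
```

```text
clk 2.28 pos [0.4302 0.2036 0.1199] rot [ 3.1408  0.0014 -0.0346] F [-1.2626  0.2336  0.4882] | dxyz [ 0.3  0.1 16.9] rot [0.001 0.001 0.   ]
```

Request:
{"op": "apply_moves", "data": {
  "increments": [
    {"xyz":[0,0,4],"rotation":[0,0,0]},
    {"xyz":[0,0,8],"rotation":[0,0,0]},
    {"xyz":[0,0,11],"rotation":[0,0,0]},
    {"xyz":[0,0,13],"rotation":[0,0,0]},
    {"xyz":[0,0,14],"rotation":[0,0,0]}
  ]
}}

```text
clock: 2.7
ee_pos: [0.4303, 0.2036, 0.106]
tool_rot: [3.141, 0.001, -0.035]
ft_force: [0.0, 0.1, 0.3]
grip_width: 0.0002
```

```bash
python3 -c "
from h import *
go([.4305,.2035,.103],-.035)
i=capture('scene');crop(i,270,130,140,110,5.5,'pics/s1.png')
i=capture('wrist');crop(i,180,130,150,150,4,'pics/w2.png')
go([.4305,.2035,.103],-.035)
"
```

```text
clk 2.7 pos [0.4303 0.2036 0.106 ] rot [ 3.141   0.001  -0.0346] F [0.0471 0.1162 0.2594] | dxyz [0.2 0.1 3. ] rot [0.001 0.001 0.   ]
clk 2.8 pos [0.4303 0.2036 0.106 ] rot [ 3.1409  0.0012 -0.0345] F [-0.0547  0.1093  0.1542] | dxyz [0.2 0.1 3. ] rot [0.001 0.001 0.   ]
```

View pics/s1.png

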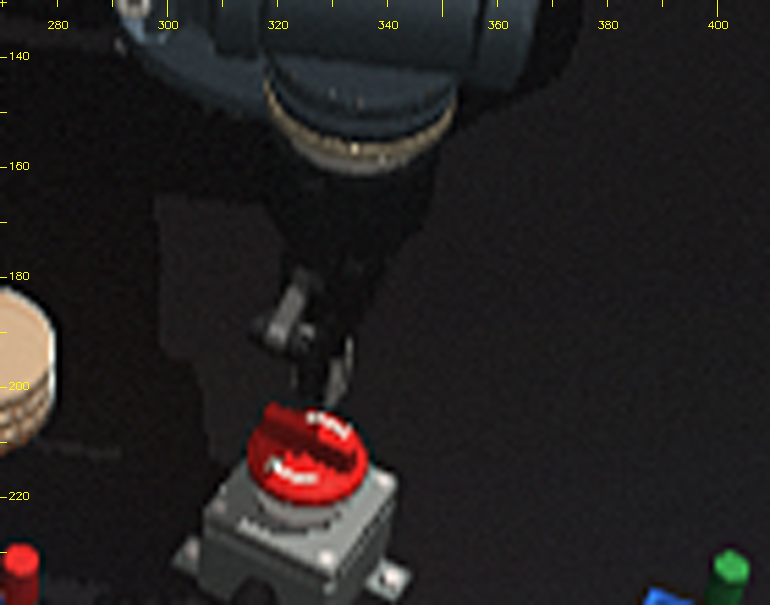

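View pics/w2.png

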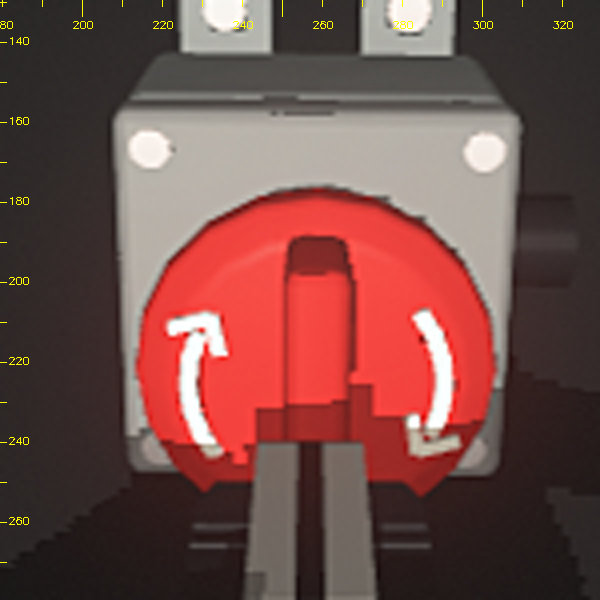

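```bash
python3 -c "
from h import *
c=cam('scene')
for z in(.106,.113,.12,.13): print(z,proj(c,[[.4303,.2036,z]]), proj(c,[[.4303,.2036+.011,z]]))
w=cam('wrist')
for z in(.106,.113,.12,.13): print(z,proj(w,[[.4303,.2036+.011,z],[.4303,.2036-.011,z]]))
"
```

```text
0.106 [[326.4722 209.2661]] [[330.1891 210.8172]]
0.113 [[326.7094 207.5297]] [[330.4411 209.0811]]
0.12 [[326.9483 205.78  ]] [[330.695  207.3318]]
0.13 [[327.2927 203.2573]] [[331.061  204.8096]]
0.106 [[257.8245 213.4969]
 [259.0525 245.9657]]
0.113 [[257.845  218.2146]
 [259.1157 251.651 ]]
0.12 [[257.8672 223.2926]
 [259.1836 257.7532]]
0.13 [[257.9019 231.2587]
 [259.2896 267.2901]]
```

The fingertips look about 20 mm higher than the reported TCP, and there is no force yet. I'll go down gently until contact.

Request:
{"op": "apply_moves", "data": {
  "increments": [
    {"xyz":[0,0,2],"rotation":[0,0,0]},
    {"xyz":[0,0,4],"rotation":[0,0,0]},
    {"xyz":[0,0,6],"rotation":[0,0,0]},
    {"xyz":[0,0,8],"rotation":[0,0,0]},
    {"xyz":[0,0,8],"rotation":[0,0,0]}
  ]
}}

```text
clock: 3.22
ee_pos: [0.43, 0.2035, 0.0976]
tool_rot: [3.141, 0.002, -0.035]
ft_force: [-0.2, -1.2, -0.3]
grip_width: 0.0001
```

```bash
python3 -c "
from h import *
go([.4305,.2035,.09],-.035)
i=capture('scene');crop(i,270,130,140,110,5.5,'pics/s2.png')
i=capture('side');cv2.imwrite('pics/sd2.png',i)
"
```

```text
clk 3.22 pos [0.43   0.2035 0.0976] rot [ 3.1407  0.0018 -0.0346] F [-0.2076 -1.1881 -0.2719] | dxyz [ 0.5 -0.   7.6] rot [0.001 0.002 0.   ]
```

View pics/s2.png

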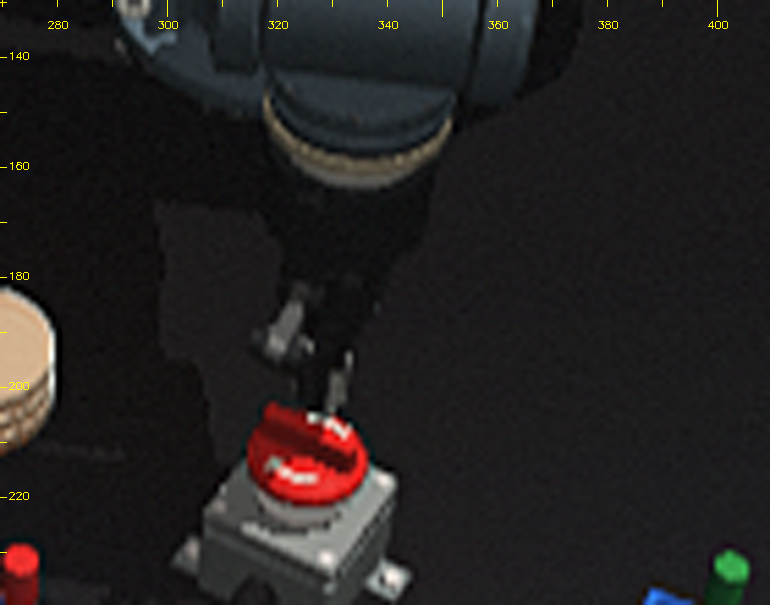

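View pics/sd2.png

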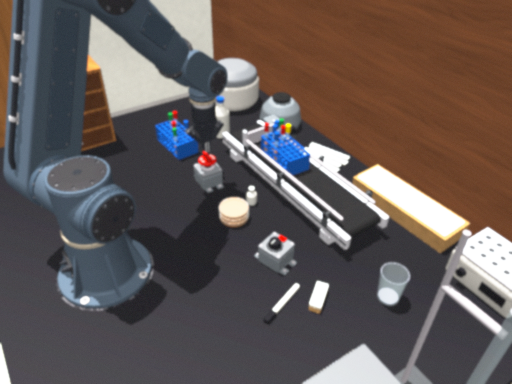

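```bash
python3 -c "
from h import *
i=cv2.imread('pics/sd2.png');crop(i,165,80,90,120,6,'pics/sd2c.png')
c=cam('side');
for z in(.09,.0976,.113,.12): print(z,proj(c,[[.43,.2035,z]]))
"
```

```text
0.09 [[205.9567 159.8306]]
0.0976 [[205.835  157.9684]]
0.113 [[205.5859 154.1587]]
0.12 [[205.4717 152.4108]]
```

View pics/sd2c.png

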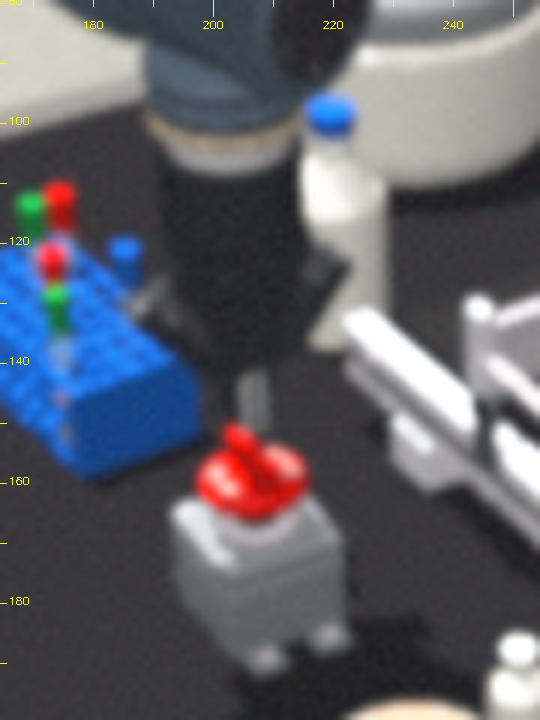

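Request:
{"op": "apply_moves", "data": {
  "increments": [
    {"xyz":[0,0,2],"rotation":[0,0,0]},
    {"xyz":[0,0,4],"rotation":[0,0,0]},
    {"xyz":[0,0,6],"rotation":[0,0,0]},
    {"xyz":[0,0,6],"rotation":[0,0,0]},
    {"xyz":[0,0,6],"rotation":[0,0,0]}
  ]
}}

```text
clock: 3.73
ee_pos: [0.4302, 0.2036, 0.0918]
tool_rot: [3.141, 0.002, -0.035]
ft_force: [-0.9, 1.2, -1.2]
grip_width: 0.0
```

```bash
python3 -c "
from h import *
go([.4305,.2035,.09],-.035)
i=capture('wrist');crop(i,180,130,150,150,4,'pics/w3.png')
"
```

```text
clk 3.73 pos [0.4302 0.2036 0.0918] rot [ 3.1407  0.0016 -0.0345] F [-0.8626  1.1883 -1.162 ] | dxyz [0.3 0.  1.8] rot [0.001 0.002 0.   ]
```

View pics/w3.png

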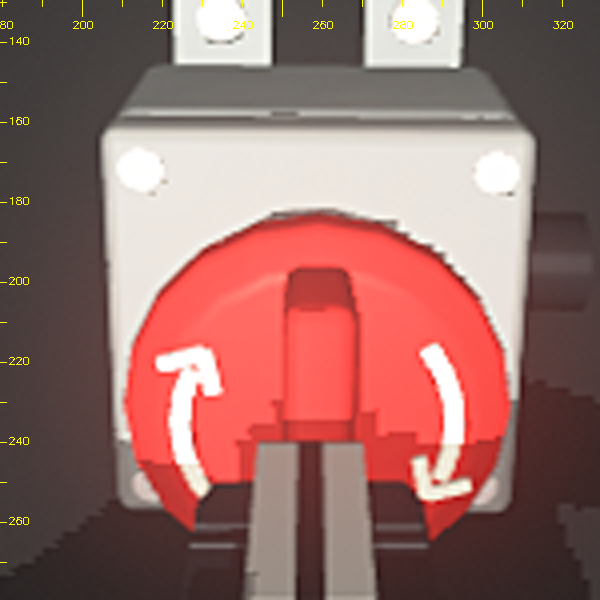

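Request:
{"op": "apply_moves", "data": {
  "increments": [
    {"xyz":[0,0,1],"rotation":[0,0,0]},
    {"xyz":[0,0,2],"rotation":[0,0,0]},
    {"xyz":[0,0,3],"rotation":[0,0,0]},
    {"xyz":[0,0,4],"rotation":[0,0,0]},
    {"xyz":[0,0,4],"rotation":[0,0,0]}
  ]
}}

```text
clock: 4.2
ee_pos: [0.4301, 0.2035, 0.0877]
tool_rot: [3.141, 0.002, -0.035]
ft_force: [-0.4, 0.5, 0.4]
grip_width: 0.0
```

Request:
{"op": "apply_moves", "data": {
  "increments": [
    {"xyz":[0,0,1],"rotation":[0,0,0]},
    {"xyz":[0,0,2],"rotation":[0,0,0]},
    {"xyz":[0,0,3],"rotation":[0,0,0]},
    {"xyz":[0,0,3],"rotation":[0,0,0]},
    {"xyz":[0,0,3],"rotation":[0,0,0]}
  ]
}}

```text
clock: 4.62
ee_pos: [0.4301, 0.2035, 0.0846]
tool_rot: [3.141, 0.002, -0.035]
ft_force: [-0.9, 1.6, -0.1]
grip_width: 0.0003
```

```bash
python3 -c "
from h import *
go([.4305,.2035,.09],-.035)
i=capture('wrist');crop(i,180,130,150,150,4,'pics/w4.png')
i=capture('side');crop(i,165,80,90,120,6,'pics/sd4.png')
"
```

```text
clk 4.62 pos [0.4301 0.2035 0.0846] rot [ 3.1407  0.0019 -0.0346] F [-0.903   1.6422 -0.0869] | dxyz [ 0.4  0.  -5.4] rot [0.001 0.002 0.   ]
```

View pics/w4.png

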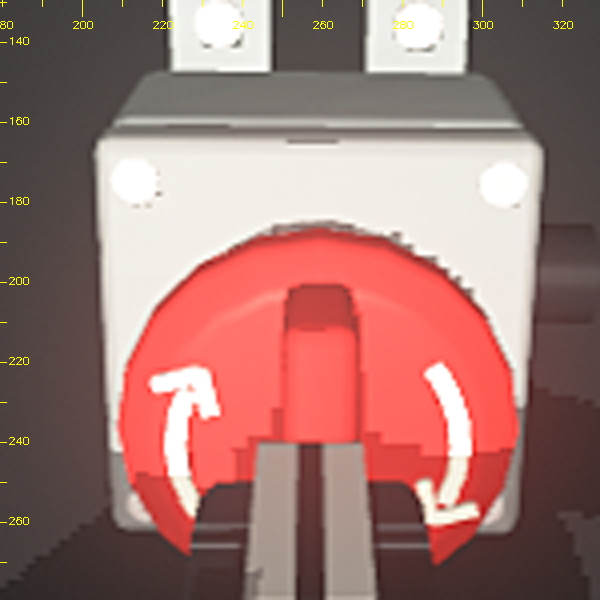

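View pics/sd4.png

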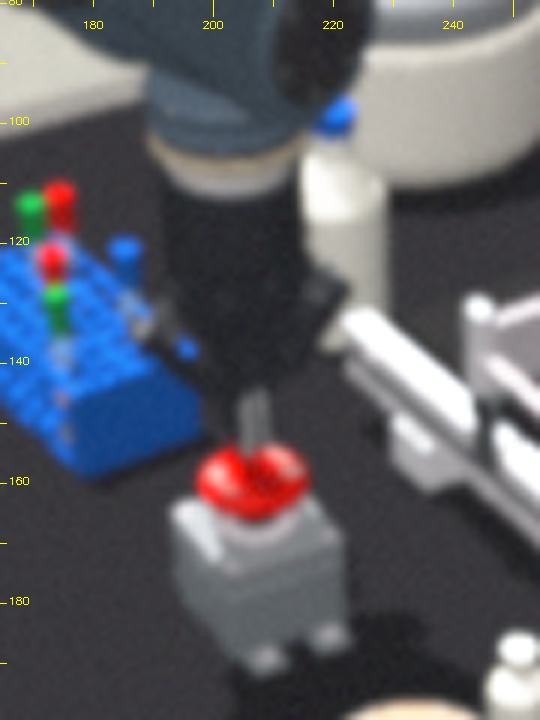

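```bash
python3 -c "
from h import *
c=cam('wrist');print(c[1])
for z in(.107,.110,.113,.116,.12,.13): print(z,ray(c,(244,240.5),z),ray(c,(271.5,240.5),z))
s=cam('side');
print(proj(s,[[.43,.214,.113],[.43,.228,.113],[.43,.18,.113]]))
"
```

```text
[0.4325 0.2875 0.2567]
0.107 [0.4224 0.2085 0.107 ] [0.4373 0.2079 0.107 ]
0.11 [0.4226 0.21   0.11  ] [0.4372 0.2095 0.11  ]
0.113 [0.4228 0.2116 0.113 ] [0.4371 0.2111 0.113 ]
0.116 [0.423  0.2132 0.116 ] [0.437  0.2127 0.116 ]
0.12 [0.4233 0.2153 0.12  ] [0.4369 0.2148 0.12  ]
0.13 [0.424  0.2206 0.13  ] [0.4365 0.2202 0.13  ]
[[204.0803 152.6157]
 [202.0936 150.5796]
 [209.0052 157.663 ]]
```

Request:
{"op": "apply_moves", "data": {
  "increments": [
    {"xyz":[0,0,1],"rotation":[0,0,0]},
    {"xyz":[0,0,2],"rotation":[0,0,0]},
    {"xyz":[0,0,3],"rotation":[0,0,0]},
    {"xyz":[0,0,4],"rotation":[0,0,0]},
    {"xyz":[0,0,4],"rotation":[0,0,0]}
  ]
}}

```text
clock: 5.13
ee_pos: [0.4304, 0.2037, 0.081]
tool_rot: [3.141, 0.001, -0.035]
ft_force: [-0.0, -0.9, 6.8]
grip_width: 0.0
```

Request:
{"op": "apply_moves", "data": {
  "increments": [
    {"xyz":[0,0,1],"rotation":[0,0,0]},
    {"xyz":[0,0,2],"rotation":[0,0,0]},
    {"xyz":[0,0,3],"rotation":[0,0,0]},
    {"xyz":[0,0,4],"rotation":[0,0,0]},
    {"xyz":[0,0,5],"rotation":[0,0,0]}
  ]
}}

```text
clock: 5.55
ee_pos: [0.4305, 0.2037, 0.0762]
tool_rot: [3.141, 0.001, -0.034]
ft_force: [-1.7, -0.4, 7.9]
grip_width: 0.0
```

Request:
{"op": "apply_moves", "data": {
  "increments": [
    {"xyz":[0,0,1],"rotation":[0,0,0]},
    {"xyz":[0,0,2],"rotation":[0,0,0]},
    {"xyz":[0,0,3],"rotation":[0,0,0]},
    {"xyz":[0,0,4],"rotation":[0,0,0]},
    {"xyz":[0,0,4],"rotation":[0,0,0]}
  ]
}}

```text
clock: 5.97
ee_pos: [0.4306, 0.2037, 0.0726]
tool_rot: [3.141, 0.001, -0.034]
ft_force: [-3.0, -0.2, 10.0]
grip_width: -0.0002
```

```bash
python3 -c "
from h import *
go([.4305,.2035,.09],-.035)
i=capture('wrist');crop(i,180,130,150,150,4,'pics/w5.png')
go([.4305,.2035,.09],-.035)
"
```

```text
clk 5.97 pos [0.4306 0.2037 0.0726] rot [ 3.1411  0.0006 -0.0345] F [-3.0264 -0.217   9.9654] | dxyz [ -0.1   0.2 -17.4] rot [0.    0.001 0.001]
clk 6.02 pos [0.4306 0.2037 0.0727] rot [ 3.1411  0.0005 -0.0345] F [-2.5604 -0.8974  9.4408] | dxyz [ -0.1   0.2 -17.3] rot [0. 0. 0.]
```

View pics/w5.png

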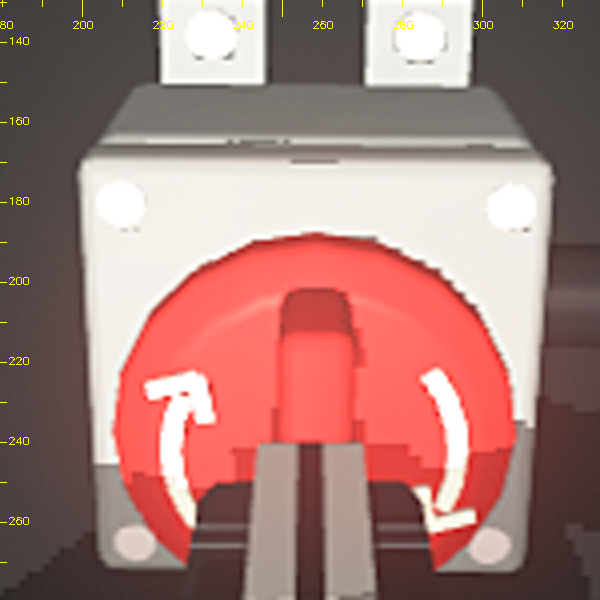

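Request:
{"op": "apply_moves", "data": {
  "increments": [
    {"xyz":[0,0,1],"rotation":[0,0,0]},
    {"xyz":[0,0,1],"rotation":[0,0,0]},
    {"xyz":[0,0,1],"rotation":[0,0,0]},
    {"xyz":[0,0,1],"rotation":[0,0,0]},
    {"xyz":[0,0,1],"rotation":[0,0,0]}
  ]
}}

```text
clock: 6.43
ee_pos: [0.4306, 0.2037, 0.0722]
tool_rot: [3.141, 0.0, -0.034]
ft_force: [-3.7, -1.1, 9.2]
grip_width: -0.0001
```

Request:
{"op": "apply_moves", "data": {
  "increments": [
    {"xyz":[0,0,-5],"rotation":[0,0,0]},
    {"xyz":[0,0,-10],"rotation":[0,0,0]},
    {"xyz":[0,0,-20],"rotation":[0,0,0]},
    {"xyz":[0,0,-35],"rotation":[0,0,0]},
    {"xyz":[0,0,-55],"rotation":[0,0,0]}
  ]
}}

```text
clock: 6.85
ee_pos: [0.43, 0.2035, 0.1274]
tool_rot: [3.14, 0.002, -0.034]
ft_force: [-0.0, 0.8, 0.6]
grip_width: 0.0001
```

```bash
python3 -c "
from h import *
go([.4305,.2035,.15],-.035)
i=capture('wrist');cv2.imwrite('pics/w6r.png',i);crop(i,180,130,150,150,4,'pics/w6.png')
i=capture('scene');crop(i,285,190,80,60,10,'pics/s6.png')
c=cam('wrist');print(c)
"
```

```text
clk 6.85 pos [0.43   0.2035 0.1274] rot [ 3.1405  0.0022 -0.0345] F [-0.0373  0.7802  0.6323] | dxyz [  0.5   0.  -22.6] rot [0.001 0.002 0.001]
(array([[309.8604,   0.    , 257.0649],
       [  0.    , 309.8604, 192.311 ],
       [  0.    ,   0.    ,   1.    ]]), array([0.4335, 0.2879, 0.3023]), array([[ 0.9994, -0.035 , -0.0074],
       [-0.0355, -0.9452, -0.3246],
       [ 0.0044,  0.3247, -0.9458]]))
```

View pics/w6.png

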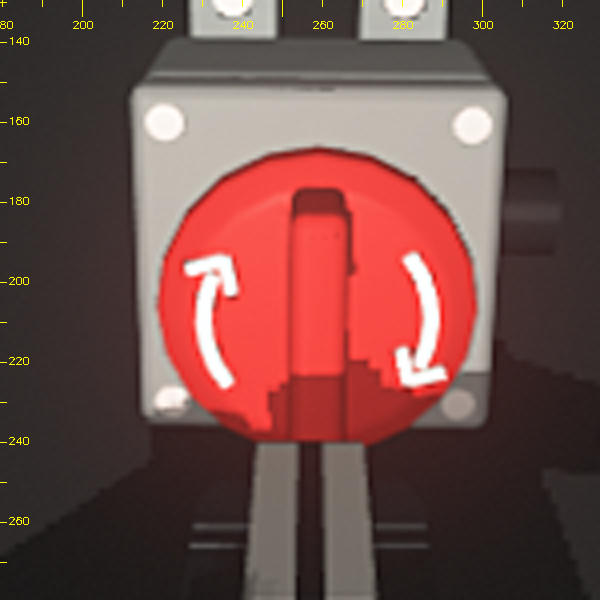

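View pics/s6.png

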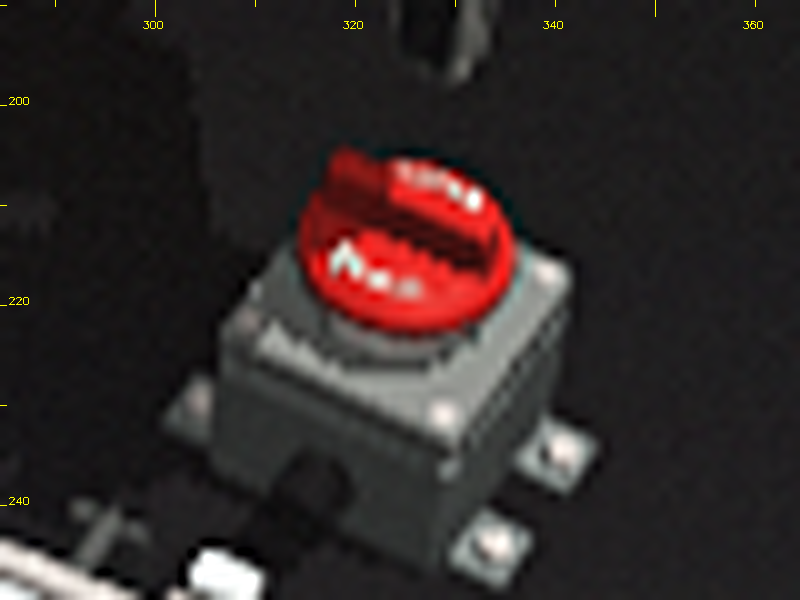

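Button latched: in the scene view it sits 1.7 px (about 7 mm) lower than before. The real tips are about 31 mm above the reported TCP. Next I'll move behind the rack.

```bash
cat >> h.py <<'E'
Q=np.array([.6597,.016,.0314])
def cv(x,y): a=Q[2]; return [Q[0]+x*np.cos(a)-y*np.sin(a),Q[1]+x*np.sin(a)+y*np.cos(a)]
E
python3 -c "
from h import *
print(cv(0,-.08)); go(cv(0,-.08)+[.22],.0314)"
```

```text
[np.float64(0.6622115872317624), np.float64(-0.06396056484028391)]
clk 6.95 pos [0.4321 0.2043 0.13  ] rot [-3.1403 -0.0038 -0.0344] F [0.1084 0.146  1.1066] | dxyz [239.6 260.1 -89.4] rot [-0.001 -0.004 -0.066]
```

Request:
{"op": "apply_moves", "data": {
  "gripper": 0.6,
  "increments": [
    {"xyz":[5,5,-38],"rotation":[0,0,0]},
    {"xyz":[25,27,-66],"rotation":[0,0,-0.01]},
    {"xyz":[51,55,-80],"rotation":[0,0,-0.03]},
    {"xyz":[78,84,-90],"rotation":[0,0,-0.05]},
    {"xyz":[105,114,-90],"rotation":[0,0,-0.066]}
  ]
}}

```text
clock: 7.37
ee_pos: [0.5345, 0.0854, 0.2227]
tool_rot: [-3.14, -0.008, 0.033]
ft_force: [0.5, 0.5, -0.1]
grip_width: 0.0509
```

```bash
python3 -c "
from h import *
go(cv(0,-.08)+[.20],.0314)"
```

```text
clk 7.37 pos [0.5345 0.0854 0.2227] rot [-3.1404 -0.0078  0.0335] F [ 0.4922  0.4735 -0.1214] | dxyz [122.5 153.6  23.5] rot [-0.001 -0.008  0.002]
```

Request:
{"op": "apply_moves", "data": {
  "increments": [
    {"xyz":[25,31,2],"rotation":[0,0,0]},
    {"xyz":[50,62,6],"rotation":[0,0,0]},
    {"xyz":[75,93,10],"rotation":[0,0,0]},
    {"xyz":[100,125,17],"rotation":[0,-0.004,0]},
    {"xyz":[122,154,24],"rotation":[0,-0.008,0]}
  ]
}}

```text
clock: 7.78
ee_pos: [0.6628, -0.0664, 0.1989]
tool_rot: [-3.14, 0.0, 0.033]
ft_force: [0.8, 0.1, -0.3]
grip_width: 0.0512
```

```bash
python3 -c "
from h import *
go(cv(0,-.08)+[.12],.0314)
i=capture('wrist');cv2.imwrite('pics/w7.png',i)
i=capture('side');cv2.imwrite('pics/sd7.png',i)
"
```

```text
clk 7.78 pos [ 0.6628 -0.0664  0.1989] rot [-3.1404  0.0005  0.033 ] F [ 0.753   0.1235 -0.3431] | dxyz [-0.4 -2.4 78.9] rot [-0.001  0.     0.002]
```

View pics/w7.png

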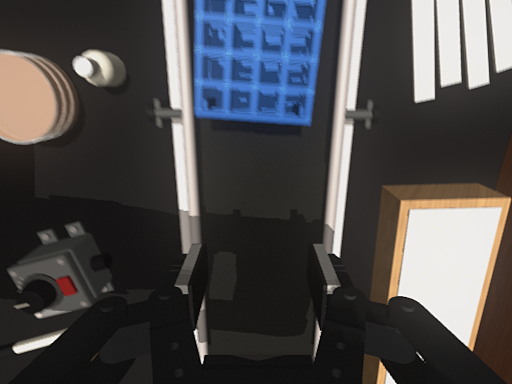

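View pics/sd7.png

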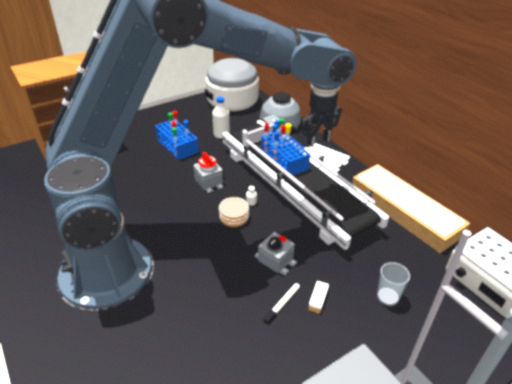

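```bash
python3 -c "
from h import *
c=cam('wrist')
def inv(X): a=Q[2];d=X[:2]-Q[:2];return d[0]*np.cos(a)+d[1]*np.sin(a),-d[0]*np.sin(a)+d[1]*np.cos(a)
for u in [(195,117),(312,125)]: X=ray(c,u,.142);print(X,inv(X))
for u in [(188,150),(343,150),(199,235),(323,235)]: X=ray(c,u,.104);print(X,inv(X))
"
```

```text
[ 0.6158 -0.0071  0.142 ] (np.float64(-0.04459089498832953), np.float64(-0.021718917556325032))
[ 0.6999 -0.0103  0.142 ] (np.float64(0.03935084640517338), np.float64(-0.027556301114624985))
[ 0.6013 -0.0389  0.104 ] (np.float64(-0.06005607900663989), np.float64(-0.053033848238068074))
[ 0.7351 -0.035   0.104 ] (np.float64(0.07378983827165952), np.float64(-0.05334233200730549))
[ 0.6082 -0.1202  0.104 ] (np.float64(-0.05573755549282491), np.float64(-0.13456078041185623))
[ 0.7258 -0.1167  0.104 ] (np.float64(0.061941511277058096), np.float64(-0.13475125790131723))
```

Request:
{"op": "apply_moves", "data": {
  "increments": [
    {"xyz":[0,0,30],"rotation":[0,0,0]},
    {"xyz":[0,0,60],"rotation":[0,0,0]},
    {"xyz":[0,0,85],"rotation":[0,0,0]},
    {"xyz":[0,0,100],"rotation":[0,0,0]},
    {"xyz":[0,0,110],"rotation":[0,0,0]}
  ]
}}

```text
clock: 8.3
ee_pos: [0.6613, -0.0676, 0.0844]
tool_rot: [-3.14, 0.006, 0.03]
ft_force: [0.2, -1.0, 0.4]
grip_width: 0.0512
```

```bash
python3 -c "
from h import *
go(cv(0,-.04)+[.075],.0314)
i=capture('wrist');cv2.imwrite('pics/w8.png',i)
i=capture('side');crop(i,230,60,170,180,4,'pics/sd8.png')
i=capture('scene');crop(i,150,140,190,140,4,'pics/s8.png')
"
```

```text
clk 8.3 pos [ 0.6613 -0.0676  0.0844] rot [-3.1398  0.006   0.0301] F [ 0.2476 -1.026   0.3709] | dxyz [  1.  -43.6   9.4] rot [-0.002  0.006 -0.001]
```

View pics/w8.png

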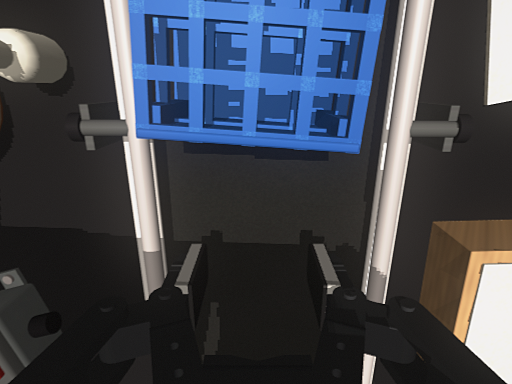

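View pics/sd8.png

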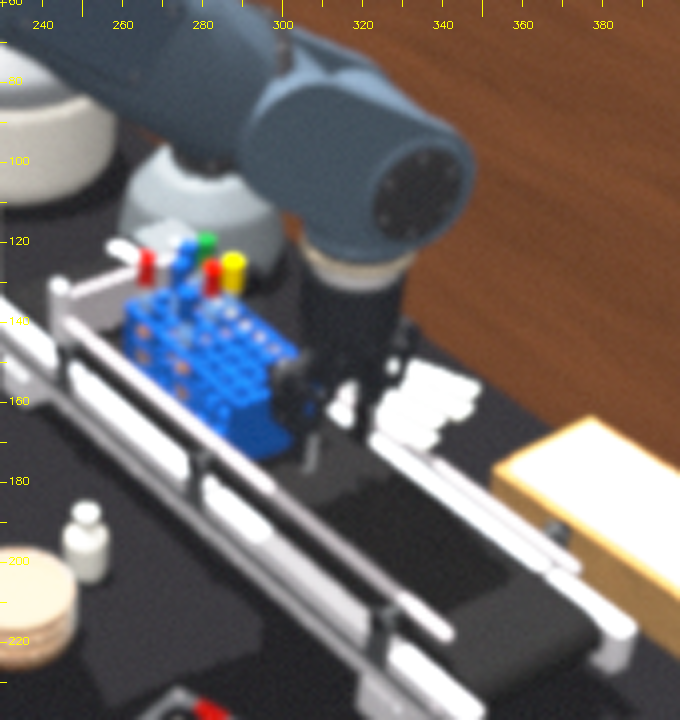

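View pics/s8.png

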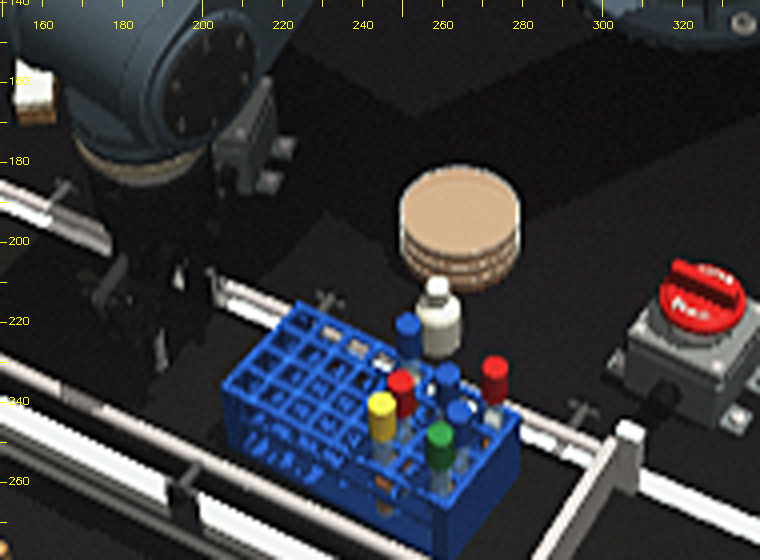

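```bash
python3 -c "
from h import *
s=sensors.get_state();p=s['ee_pos']
for n in('scene','side'):
  c=cam(n)
  for dx in(-.028,.028):
    for z in(.1,.115,.13): print(n,dx,z,proj(c,[[p[0]+dx,p[1],z]]))
"
```

```text
scene -0.028 0.1 [[200.8812 221.1744]]
scene -0.028 0.115 [[200.3641 217.4996]]
scene -0.028 0.13 [[199.8384 213.764 ]]
scene 0.028 0.1 [[188.3664 235.2456]]
scene 0.028 0.115 [[187.7304 231.5945]]
scene 0.028 0.13 [[187.0836 227.8813]]
side -0.028 0.1 [[304.8373 180.0607]]
side -0.028 0.115 [[305.2396 176.2688]]
side -0.028 0.13 [[305.6473 172.4259]]
side 0.028 0.1 [[318.7389 174.3043]]
side 0.028 0.115 [[319.2255 170.5385]]
side 0.028 0.13 [[319.7185 166.7229]]
```

Request:
{"op": "apply_moves", "data": {
  "increments": [
    {"xyz":[0,-8,1],"rotation":[0,0.003,0]},
    {"xyz":[0,-16,2],"rotation":[0,0.006,0]},
    {"xyz":[0,-24,3],"rotation":[0,0.006,0]},
    {"xyz":[0,-30,3],"rotation":[0,0.006,0]},
    {"xyz":[0,-36,3],"rotation":[0,0.006,0]}
  ]
}}

```text
clock: 8.87
ee_pos: [0.6615, -0.0309, 0.0843]
tool_rot: [-3.141, -0.003, 0.031]
ft_force: [0.1, -0.1, 0.6]
grip_width: 0.0513
```

```bash
python3 -c "
from h import *
go(cv(0,.019)+[.082],.0314)
i=capture('wrist');cv2.imwrite('pics/w9.png',i)
"
```

```text
clk 8.87 pos [ 0.6615 -0.0309  0.0843] rot [-3.1405 -0.0033  0.0307] F [ 0.0952 -0.0635  0.5562] | dxyz [ -0.4 -65.9   2.3] rot [-0.001 -0.003 -0.001]
```

View pics/w9.png

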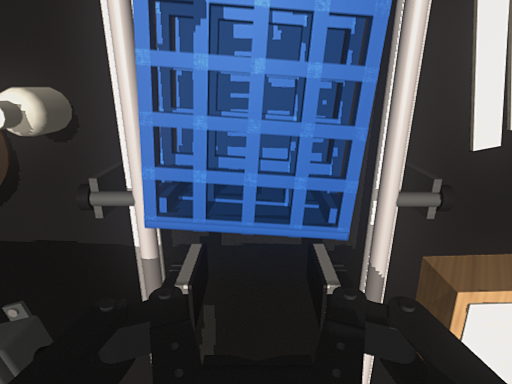

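Request:
{"op": "apply_moves", "data": {
  "increments": [
    {"xyz":[0,-4,1],"rotation":[0,0,0]},
    {"xyz":[0,-8,2],"rotation":[0,0,0]},
    {"xyz":[0,-13,2],"rotation":[0,0,0]},
    {"xyz":[0,-18,2],"rotation":[0,0,0]},
    {"xyz":[0,-24,2],"rotation":[0,0,0]}
  ]
}}

```text
clock: 9.33
ee_pos: [0.6607, -0.0059, 0.0821]
tool_rot: [-3.14, -0.003, 0.031]
ft_force: [-0.1, -1.7, -1.5]
grip_width: 0.0514
```

Request:
{"op": "apply_moves", "data": {
  "increments": [
    {"xyz":[0,-5,0],"rotation":[0,0,0]},
    {"xyz":[0,-10,0],"rotation":[0,0,0]},
    {"xyz":[0,-15,0],"rotation":[0,0,0]},
    {"xyz":[0,-19,0],"rotation":[0,0,0]},
    {"xyz":[0,-22,0],"rotation":[0,0,0]}
  ]
}}

```text
clock: 9.75
ee_pos: [0.6599, 0.0166, 0.0821]
tool_rot: [-3.14, -0.003, 0.031]
ft_force: [-0.8, -1.5, -0.2]
grip_width: 0.0511
```

```bash
python3 -c "
from h import *
go(cv(0,.019)+[.082],.0314)
i=capture('wrist');cv2.imwrite('pics/w10.png',i)
i=capture('scene');crop(i,150,140,190,140,4,'pics/s10.png')
"
```

```text
clk 9.75 pos [0.6599 0.0166 0.0821] rot [-3.1404 -0.0028  0.0311] F [-0.8327 -1.4689 -0.1994] | dxyz [ -0.2 -18.4   0.1] rot [-0.001 -0.003 -0.   ]
```

View pics/w10.png

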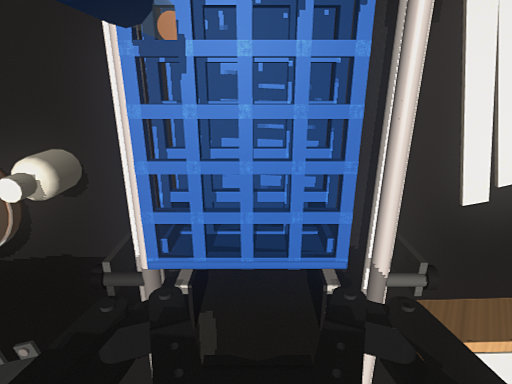

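View pics/s10.png

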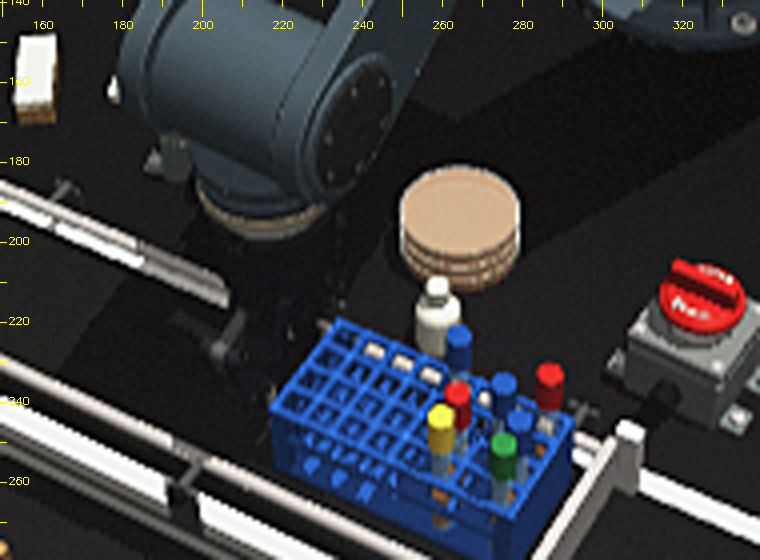

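Request:
{"op": "apply_moves", "data": {
  "increments": [
    {"xyz":[0,-3,0],"rotation":[0,0,0]},
    {"xyz":[0,-6,0],"rotation":[0,0,0]},
    {"xyz":[0,-9,0],"rotation":[0,0,0]},
    {"xyz":[0,-11,0],"rotation":[0,0,0]},
    {"xyz":[0,-12,0],"rotation":[0,0,0]}
  ]
}}

```text
clock: 10.27
ee_pos: [0.6596, 0.029, 0.0822]
tool_rot: [-3.14, -0.003, 0.031]
ft_force: [0.3, -1.9, -0.1]
grip_width: 0.0507
```

Request:
{"op": "apply_moves", "data": {
  "increments": [
    {"xyz":[0,-1,0],"rotation":[0,0,0]},
    {"xyz":[0,-2,0],"rotation":[0,0,0]},
    {"xyz":[0,-3,0],"rotation":[0,0,0]},
    {"xyz":[0,-4,0],"rotation":[0,0,0]},
    {"xyz":[0,-4,0],"rotation":[0,0,0]}
  ]
}}

```text
clock: 10.68
ee_pos: [0.6594, 0.0332, 0.0822]
tool_rot: [-3.14, -0.003, 0.031]
ft_force: [-0.1, -0.8, -0.3]
grip_width: 0.0516
```

```bash
python3 -c "
from h import *
go(cv(0,.019)+[.082],.0314)
i=capture('scene');crop(i,190,180,150,115,5,'pics/s11.png')
"
```

```text
clk 10.68 pos [0.6594 0.0332 0.0822] rot [-3.14   -0.0029  0.0314] F [-0.0654 -0.815  -0.3107] | dxyz [-0.3 -1.8  0.2] rot [-0.002 -0.003  0.   ]
```

View pics/s11.png

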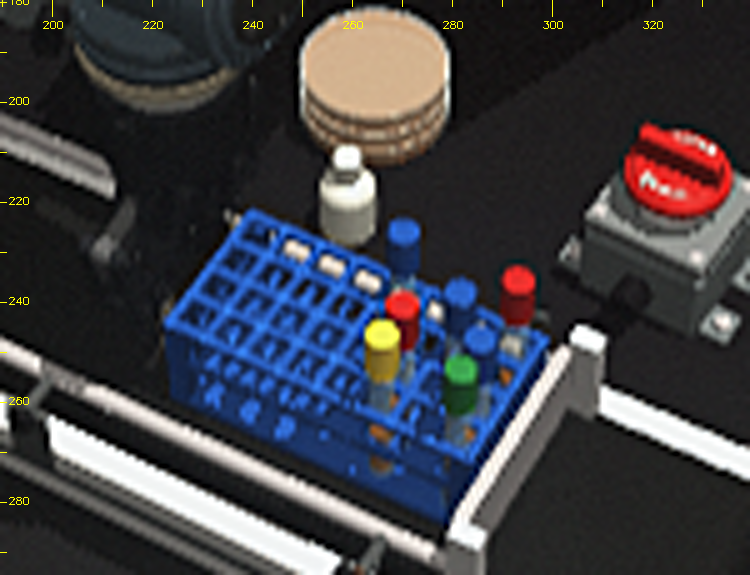

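Nearly there. I'll continue in 1 mm rows and watch for the force to rise.

Request:
{"op": "apply_moves", "data": {
  "increments": [
    {"xyz":[0,-1,0],"rotation":[0,0,0]},
    {"xyz":[0,-2,0],"rotation":[0,0,0]},
    {"xyz":[0,-3,0],"rotation":[0,0,0]},
    {"xyz":[0,-3,0],"rotation":[0,0,0]},
    {"xyz":[0,-3,0],"rotation":[0,0,0]}
  ]
}}

```text
clock: 11.15
ee_pos: [0.6593, 0.0358, 0.0822]
tool_rot: [-3.14, -0.003, 0.031]
ft_force: [-0.6, -5.6, 0.2]
grip_width: 0.0514
```

Request:
{"op": "apply_moves", "data": {
  "increments": [
    {"xyz":[0,-1,0],"rotation":[0,0,0]},
    {"xyz":[0,-1,0],"rotation":[0,0,0]},
    {"xyz":[0,-1,0],"rotation":[0,0,0]},
    {"xyz":[0,-1,0],"rotation":[0,0,0]},
    {"xyz":[0,-1,0],"rotation":[0,0,0]}
  ]
}}

```text
clock: 11.57
ee_pos: [0.6592, 0.0358, 0.0822]
tool_rot: [3.142, -0.003, 0.031]
ft_force: [-1.8, -8.1, 0.6]
grip_width: 0.0515
```

```bash
python3 -c "
from h import *
s=sensors.get_state();print(s['ft_force'],s['wrist_torque'],s['ee_pos'],s['tool_rot'])
i=capture('scene');cv2.imwrite('pics/s12r.png',i);crop(i,190,180,150,115,5,'pics/s12.png')
i=capture('wrist');cv2.imwrite('pics/w12.png',i)
"
```

```text
[-1.7818 -8.1138  0.5801] [-1.297   0.133  -0.1244] [0.6592 0.0358 0.0822] [ 3.1415 -0.0025  0.031 ]
```

View pics/s12.png

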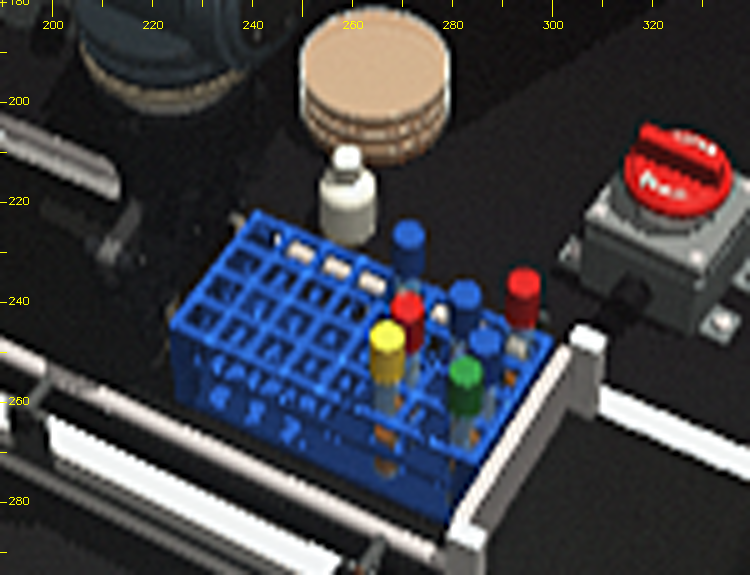

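View pics/w12.png

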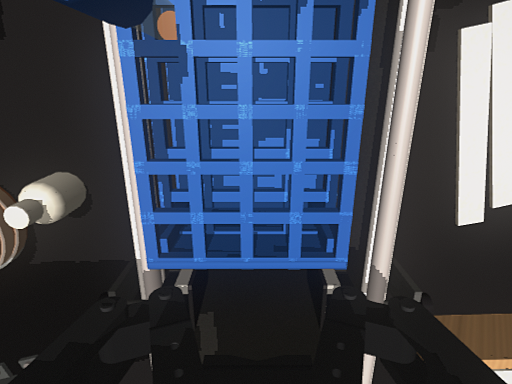

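Request:
{"op": "apply_moves", "data": {
  "increments": [
    {"xyz":[0,4,0],"rotation":[0,0,0]},
    {"xyz":[0,12,0],"rotation":[0,0,0]},
    {"xyz":[0,25,-5],"rotation":[0,0,0]},
    {"xyz":[0,40,-25],"rotation":[0,0,0]},
    {"xyz":[0,50,-60],"rotation":[0,0,0]}
  ]
}}

```text
clock: 12.08
ee_pos: [0.6587, -0.0158, 0.1398]
tool_rot: [-3.141, 0.004, 0.031]
ft_force: [-0.1, -0.3, -0.8]
grip_width: 0.0511
```

Request:
{"op": "apply_moves", "data": {
  "gripper": 0.25,
  "increments": [
    {"xyz":[0,8,-38],"rotation":[0,0,0]},
    {"xyz":[-10,8,-70],"rotation":[0,0,0]},
    {"xyz":[-30,0,-90],"rotation":[0,0,0]},
    {"xyz":[-60,-15,-100],"rotation":[0,0,0]},
    {"xyz":[-90,-35,-100],"rotation":[0,0,0]}
  ]
}}

```text
clock: 12.5
ee_pos: [0.5682, 0.0152, 0.243]
tool_rot: [-3.141, -0.001, 0.029]
ft_force: [0.2, 0.8, -0.8]
grip_width: 0.021
```

```bash
python3 -c "
from h import *
go([.4305,.2035,.22],-.045)
i=capture('scene');crop(i,190,180,150,115,5,'pics/s13.png')
"
```

```text
clk 12.5 pos [0.5682 0.0152 0.243 ] rot [-3.141  -0.0011  0.0288] F [ 0.2002  0.8357 -0.7515] | dxyz [-132.2 -192.2   23. ] rot [-0.001 -0.001  0.074]
```

View pics/s13.png

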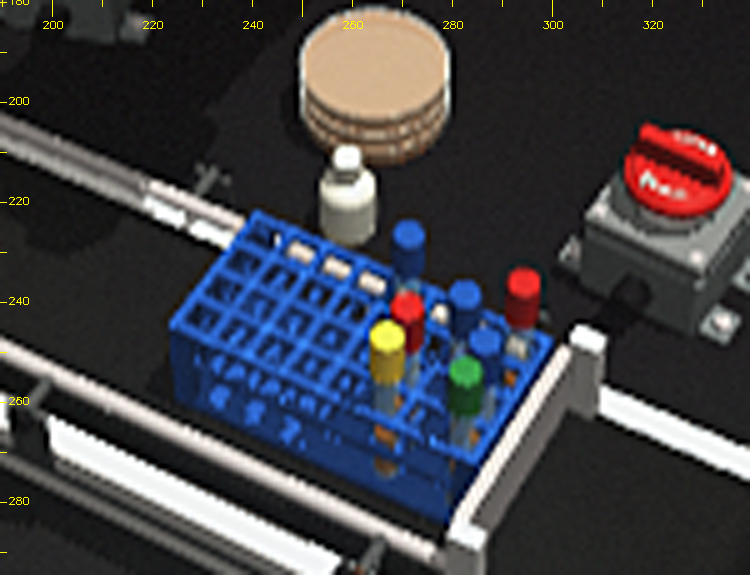

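Request:
{"op": "apply_moves", "data": {
  "increments": [
    {"xyz":[-22,-32,0],"rotation":[0,0,0.015]},
    {"xyz":[-44,-64,0],"rotation":[0,0,0.03]},
    {"xyz":[-66,-96,5],"rotation":[0,0,0.05]},
    {"xyz":[-88,-128,10],"rotation":[0,0,0.07]},
    {"xyz":[-108,-158,15],"rotation":[0,0,0.074]}
  ]
}}

```text
clock: 12.97
ee_pos: [0.4485, 0.1741, 0.2277]
tool_rot: [-3.139, 0.004, -0.045]
ft_force: [1.0, 0.6, 0.1]
grip_width: 0.0212
```

```bash
python3 -c "
from h import *
go([.4305,.2035,.12],-.045)
"
```

```text
clk 12.97 pos [0.4485 0.1741 0.2277] rot [-3.1391  0.0039 -0.045 ] F [0.9526 0.6112 0.0868] | dxyz [-18.9 -28.3 107.8] rot [-0.003  0.004  0.   ]
```

Request:
{"op": "apply_moves", "data": {
  "increments": [
    {"xyz":[-10,-14,25],"rotation":[0,0,0]},
    {"xyz":[-18,-26,50],"rotation":[-0.003,0.004,0]},
    {"xyz":[-19,-28,80],"rotation":[-0.003,0.004,0]},
    {"xyz":[-19,-28,100],"rotation":[-0.003,0.004,0]},
    {"xyz":[-19,-28,108],"rotation":[-0.003,0.004,0]}
  ]
}}

```text
clock: 13.38
ee_pos: [0.4292, 0.2026, 0.1177]
tool_rot: [3.14, 0.003, -0.045]
ft_force: [-0.7, 0.2, 0.3]
grip_width: 0.0215
```

```bash
python3 -c "
from h import *
go([.4305,.2035,.085],-.045)
c=cam('wrist')
i=capture('wrist');crop(i,170,120,180,180,4,'pics/w14.png')
"
```

```text
clk 13.38 pos [0.4292 0.2026 0.1177] rot [ 3.1401  0.003  -0.0446] F [-0.6797  0.1556  0.2967] | dxyz [ 1.3 -1.  32.7] rot [0.002 0.003 0.   ]
```

View pics/w14.png

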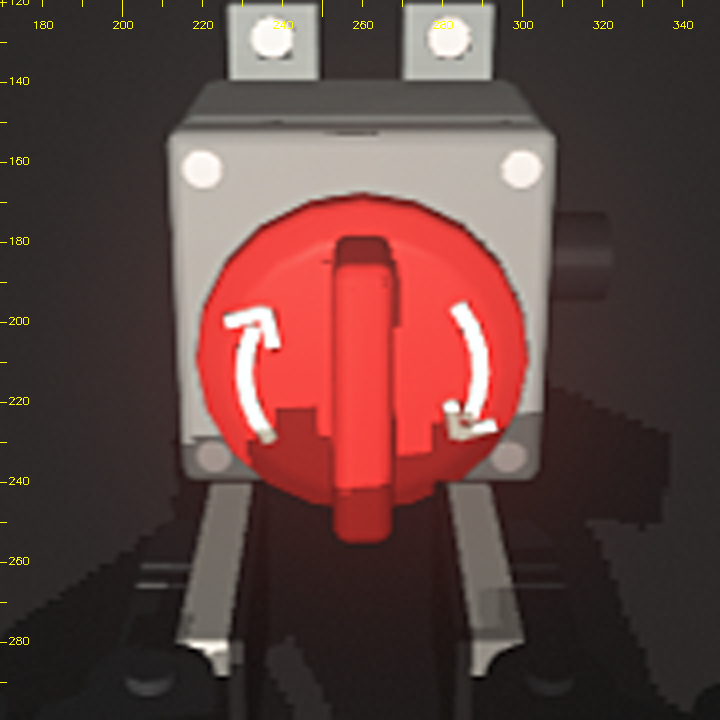

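Request:
{"op": "apply_moves", "data": {
  "increments": [
    {"xyz":[1,-1,8],"rotation":[0,0,0]},
    {"xyz":[1,-1,16],"rotation":[0.002,0.003,0]},
    {"xyz":[1,-1,24],"rotation":[0.002,0.003,0]},
    {"xyz":[1,-1,30],"rotation":[0.002,0.003,0]},
    {"xyz":[1,-1,33],"rotation":[0.002,0.003,0]}
  ]
}}

```text
clock: 13.85
ee_pos: [0.4302, 0.2032, 0.0841]
tool_rot: [-3.141, 0.001, -0.045]
ft_force: [0.5, 0.4, -1.3]
grip_width: 0.0212
```

```bash
python3 -c "
from h import *
go([.4305,.2035,.066],-.045)
c=cam('wrist')
i=capture('wrist');crop(i,170,120,180,180,4,'pics/w15.png')
i=capture('side');crop(i,165,80,90,120,6,'pics/sd15.png')
"
```

```text
clk 13.85 pos [0.4302 0.2032 0.0841] rot [-3.1414  0.0007 -0.0454] F [ 0.4669  0.4108 -1.3004] | dxyz [ 0.3 -0.3 18.1] rot [-0.     0.001 -0.   ]
```

View pics/w15.png

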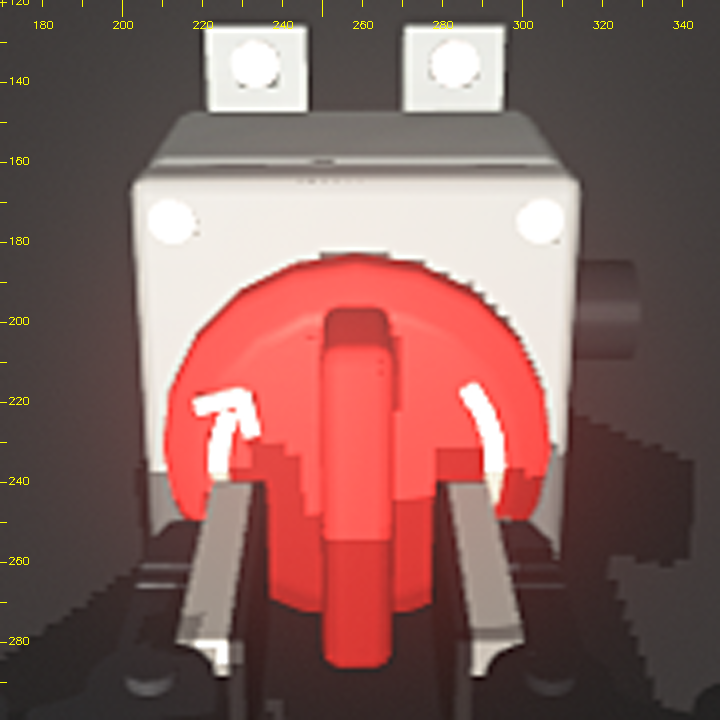

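View pics/sd15.png

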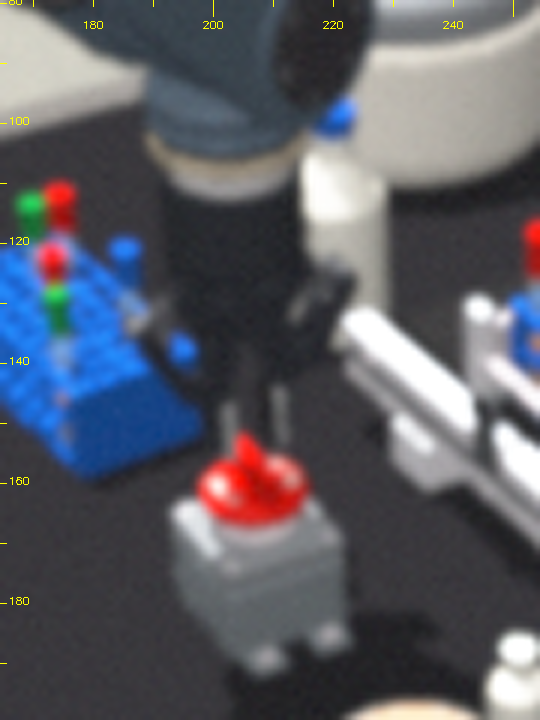

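Request:
{"op": "apply_moves", "data": {
  "increments": [
    {"xyz":[0,0,4],"rotation":[0,0,0]},
    {"xyz":[0,0,8],"rotation":[0,0,0]},
    {"xyz":[0,0,12],"rotation":[0,0,0]},
    {"xyz":[0,0,15],"rotation":[0,0,0]},
    {"xyz":[0,0,17],"rotation":[0,0,0]}
  ]
}}

```text
clock: 14.37
ee_pos: [0.43, 0.2032, 0.0669]
tool_rot: [3.142, 0.001, -0.045]
ft_force: [0.7, -0.5, 0.2]
grip_width: 0.0211
```

```bash
python3 -c "
from h import *
go([.4305,.2035,.066],-.045)
i=capture('wrist');crop(i,170,120,180,180,4,'pics/w16.png')
i=capture('side');crop(i,165,80,90,120,6,'pics/sd16.png')
"
```

```text
clk 14.37 pos [0.43   0.2032 0.0669] rot [ 3.1416  0.0012 -0.0452] F [ 0.6701 -0.47    0.2499] | dxyz [ 0.4 -0.3  0.9] rot [ 0.     0.001 -0.   ]
```

View pics/w16.png

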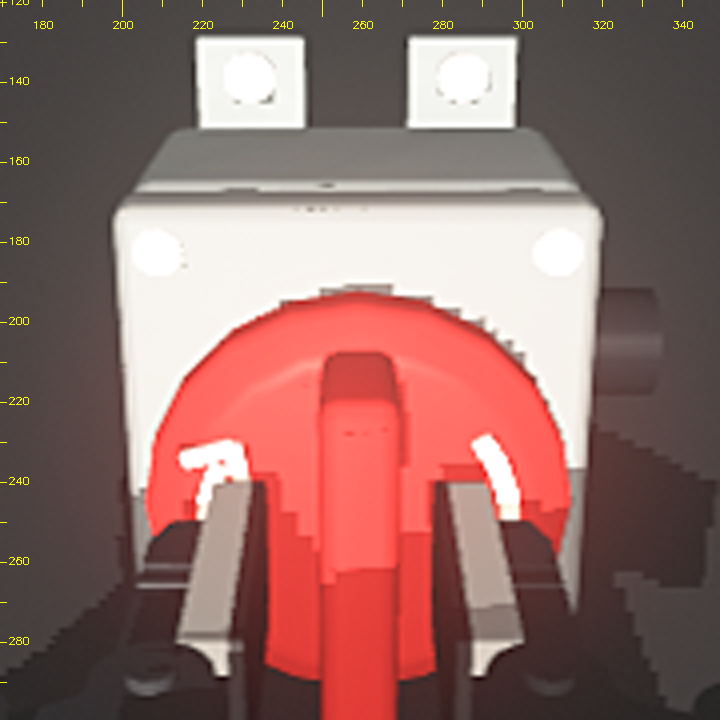

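View pics/sd16.png

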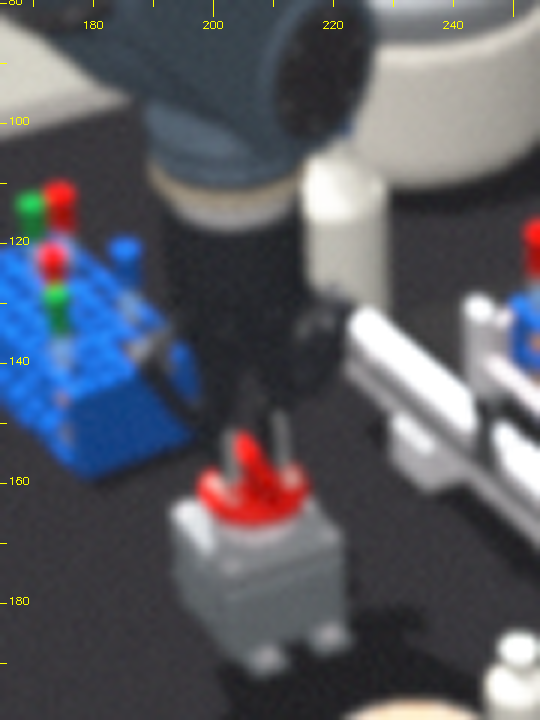

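Request:
{"op": "apply_moves", "data": {
  "increments": [
    {"xyz":[0,0,-1],"rotation":[0,0,0.1]},
    {"xyz":[0,0,-2],"rotation":[0,0,0.2]},
    {"xyz":[0,0,-2],"rotation":[0,0,0.3]},
    {"xyz":[0,0,-2],"rotation":[0,0,0.4]},
    {"xyz":[0,0,-2],"rotation":[0,0,0.5]}
  ]
}}

```text
clock: 14.88
ee_pos: [0.4306, 0.2034, 0.0693]
tool_rot: [-3.141, 0.0, -0.55]
ft_force: [2.7, 0.7, -1.1]
grip_width: 0.0214
```

```bash
python3 -c "
from h import *
go([.4305,.2035,.069],-.045-1.1)
s=sensors.get_state();print(s['wrist_torque'],s['joint_positions'])
i=capture('wrist');crop(i,170,120,180,180,4,'pics/w17.png')
"
```

```text
clk 14.88 pos [0.4306 0.2034 0.0693] rot [-3.1412  0.0002 -0.5501] F [ 2.6755  0.7169 -1.0948] | dxyz [-0.1 -0.   0.3] rot [-0.     0.     0.595]
[ 0.2168 -0.385   0.0558] [0.3433 0.4141 1.9509 0.0006 0.7764 0.893 ]
```

View pics/w17.png

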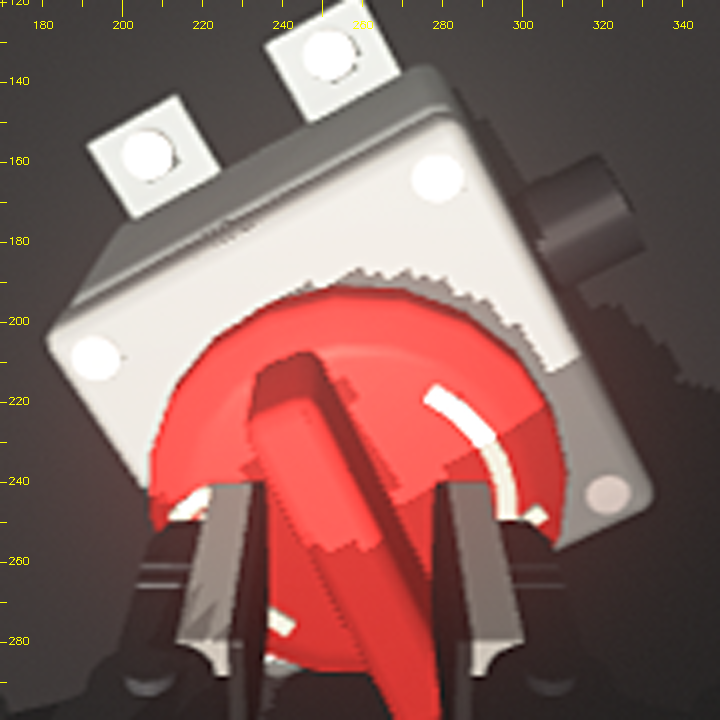

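Request:
{"op": "apply_moves", "data": {
  "increments": [
    {"xyz":[0,0,0],"rotation":[0,0,0.1]},
    {"xyz":[0,0,0],"rotation":[0,0,0.2]},
    {"xyz":[0,0,0],"rotation":[0,0,0.3]},
    {"xyz":[0,0,0],"rotation":[0,0,0.4]},
    {"xyz":[0,0,0],"rotation":[0,0,0.5]}
  ]
}}

```text
clock: 15.35
ee_pos: [0.4314, 0.2035, 0.0697]
tool_rot: [-3.14, -0.0, -1.059]
ft_force: [3.3, -2.4, -1.6]
grip_width: 0.0214
```

```bash
python3 -c "
from h import *
go([.4305,.2035,.069],-.045-1.1)
s=sensors.get_state();print(s['wrist_torque'],s['joint_positions'])
i=capture('wrist');crop(i,170,120,180,180,4,'pics/w18.png')
i=capture('scene');crop(i,285,190,80,60,10,'pics/s18.png')
"
```

```text
clk 15.35 pos [0.4314 0.2035 0.0697] rot [-3.1397 -0.0002 -1.0593] F [ 3.3259 -2.4213 -1.6154] | dxyz [-0.4  0.8  0.7] rot [-0.002 -0.     0.086]
[-0.3594 -0.5331  0.0543] [0.3431 0.4138 1.95   0.0002 0.776  1.4023]
```

View pics/w18.png

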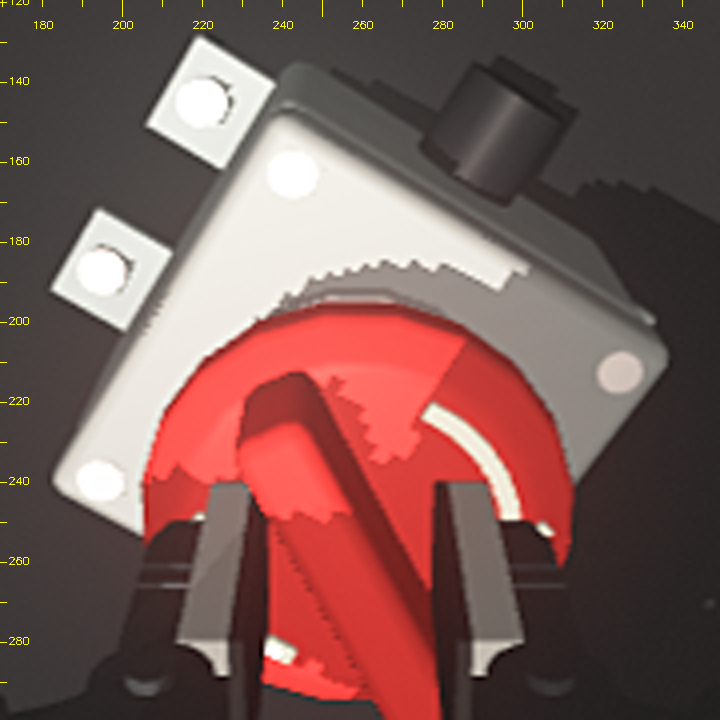

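View pics/s18.png

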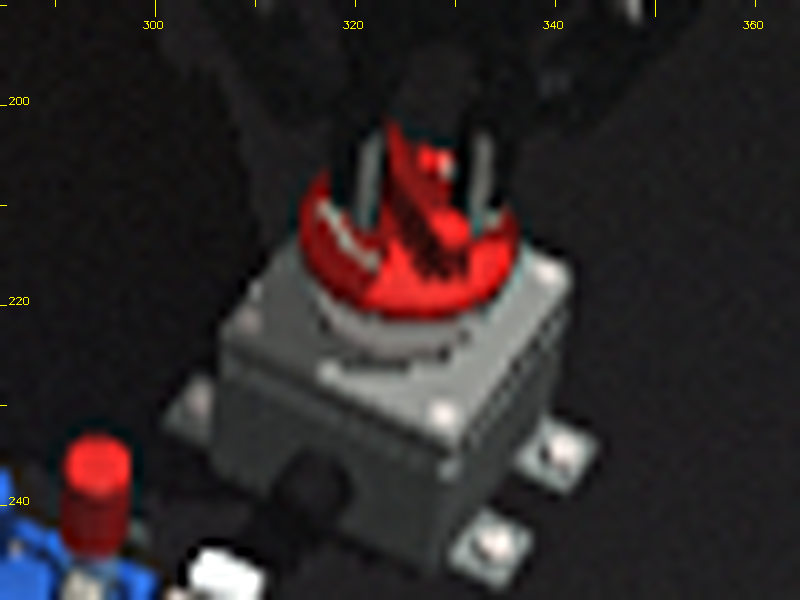

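The button has risen: its lower rim is back at row 318 in the crop, as at the start. I'll turn back and withdraw upward.

Request:
{"op": "apply_moves", "data": {
  "increments": [
    {"xyz":[0,0,0],"rotation":[0,0,-0.1]},
    {"xyz":[0,0,0],"rotation":[0,0,-0.2]},
    {"xyz":[0,0,0],"rotation":[0,0,-0.3]},
    {"xyz":[0,0,0],"rotation":[0,0,-0.4]},
    {"xyz":[0,0,0],"rotation":[0,0,-0.5]}
  ]
}}

```text
clock: 15.87
ee_pos: [0.4312, 0.2034, 0.0697]
tool_rot: [-3.14, -0.001, -0.546]
ft_force: [-0.2, -1.3, 0.9]
grip_width: 0.0216
```

Request:
{"op": "apply_moves", "data": {
  "increments": [
    {"xyz":[0,0,0],"rotation":[0,0,-0.1]},
    {"xyz":[0,0,0],"rotation":[0,0,-0.2]},
    {"xyz":[0,0,0],"rotation":[0,0,-0.3]},
    {"xyz":[0,0,0],"rotation":[0,0,-0.4]},
    {"xyz":[0,0,0],"rotation":[0,0,-0.5]}
  ]
}}

```text
clock: 16.28
ee_pos: [0.4309, 0.2034, 0.0696]
tool_rot: [-3.141, -0.001, -0.035]
ft_force: [0.2, 0.9, -0.1]
grip_width: 0.0214
```

Request:
{"op": "apply_moves", "data": {
  "increments": [
    {"xyz":[0,0,-6],"rotation":[0,0,0]},
    {"xyz":[0,0,-15],"rotation":[0,0,0]},
    {"xyz":[0,0,-35],"rotation":[0,0,0]},
    {"xyz":[0,0,-65],"rotation":[0,0,0]},
    {"xyz":[0,0,-100],"rotation":[0,0,0]}
  ]
}}

```text
clock: 16.7
ee_pos: [0.4299, 0.203, 0.1706]
tool_rot: [3.141, 0.002, -0.037]
ft_force: [1.8, 0.2, 0.8]
grip_width: 0.0212
```

```bash
python3 -c "
from h import *
go([.4305,.2035,.069],-.045)
i=capture('wrist');crop(i,170,120,180,180,4,'pics/w19.png')
i=capture('scene');cv2.imwrite('pics/s19r.png',i);crop(i,190,180,170,115,4.6,'pics/s19.png');crop(i,285,190,80,60,10,'pics/s19b.png')
i=capture('side');cv2.imwrite('pics/sd19.png',i)
"
```

```text
clk 16.7 pos [0.4299 0.203  0.1706] rot [ 3.1413  0.0015 -0.0367] F [1.7637 0.1594 0.8484] | dxyz [  0.8  -0.5 101.6] rot [0.    0.002 0.008]
```

View pics/w19.png

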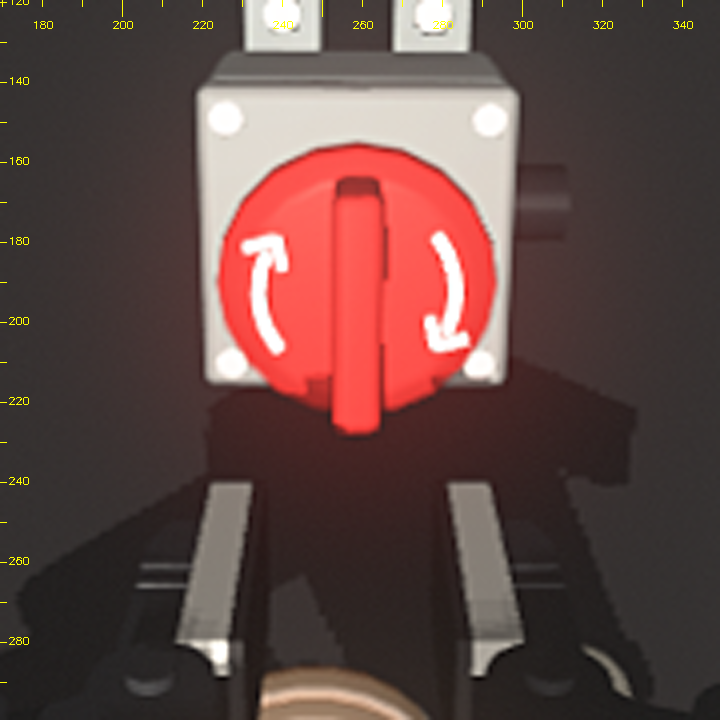

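View pics/s19.png

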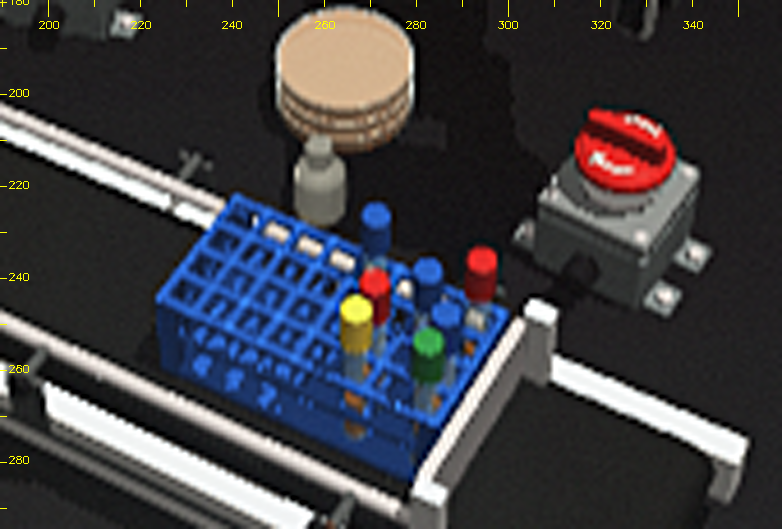

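View pics/s19b.png

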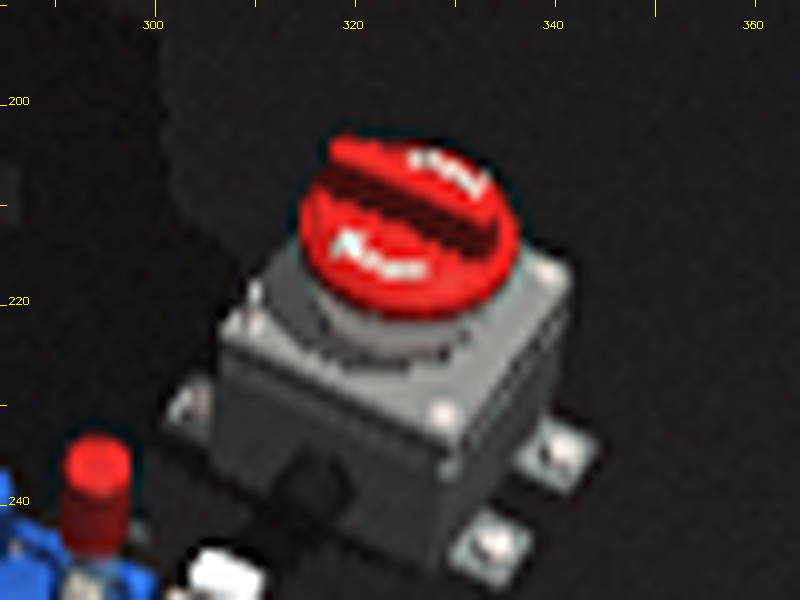

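View pics/sd19.png

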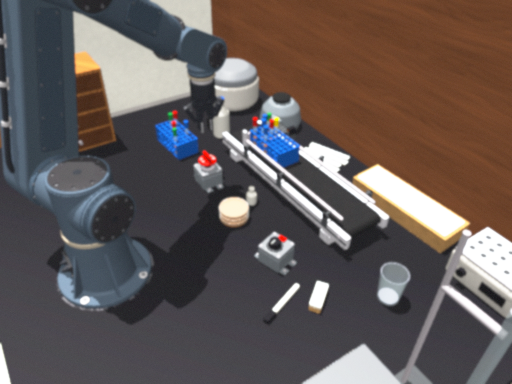

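```bash
python3 -c "
from h import *
i=cv2.imread('pics/s19r.png');crop(i,215,205,100,85,7.5,'pics/s20.png')
a=cv2.imread('pics/scene0.png');d=cv2.absdiff(a,i).max(2)
def inv(X): a=Q[2];d=X[:2]-Q[:2];return np.array([d[0]*np.cos(a)+d[1]*np.sin(a),-d[0]*np.sin(a)+d[1]*np.cos(a)])
c=cam('scene')
for u in [(240.8,221.3),(224,244.5),(284.3,271.5),(299.5,248)]: print(inv(ray(c,u,.142)))
"
```

```text
[-0.0489  0.0302]
[0.0353 0.0321]
[0.0343 0.1974]
[-0.0446  0.1985]
```

View pics/s20.png

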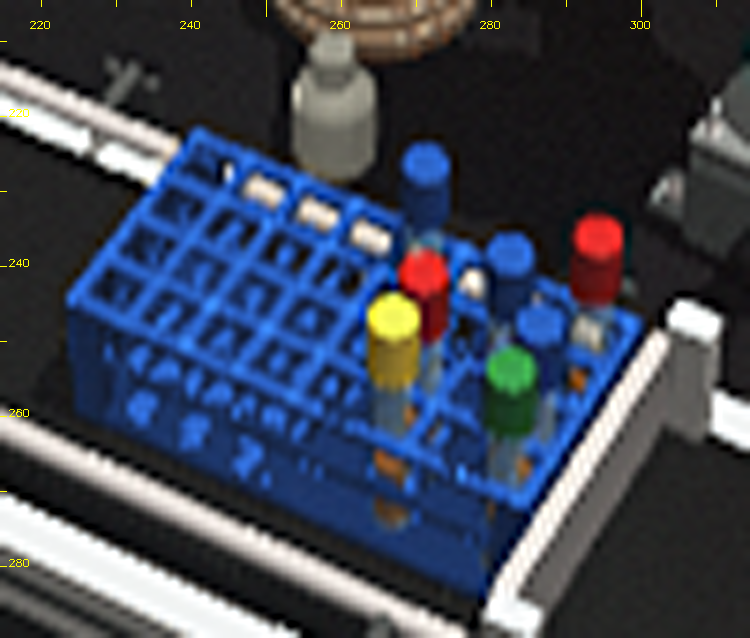

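```bash
python3 -c "
from rig import sensors,workorder
print(workorder.job_done()); s=sensors.get_state();print(s['clock'],s['ft_force'])"
```

```text
the job is handed in; nothing more can be done
None
the job is handed in; nothing more can be done
```

The job is done and handed in at about 17 s of the 51 s allowed.

- **Button press:** I pressed it straight down with the shut fingertips, at about 10 N. The scene view afterwards showed it sitting about 7 mm lower, so it had latched.
- **Rack push:** I pushed the rear wall with two fingertips set 50 mm apart until the rack stopped moving, at about 8 N. I then backed away before lifting.
- **Button release:** I turned the grip bar clockwise with the fingers standing loosely on either side of it. The button sprang out, and I followed it back to rest and withdrew upward.

**Last checks:**
- **Button:** it is out and its bar is back at rest, matching the first picture.
- **Rack:** its front is on the end plate. I measured it at 197 and 198 mm at its two front corners against the plate's 200 mm, within reading error, and the rear wall is just as square.
- **Other things on the bench:** by eye in the scene and side views they stand where they were. I did not measure each one.
- **Gripper:** it was clear of everything.

**One disagreement:** the real fingertips sat about 30 mm above the reported TCP when shut. I found this from the pictures and from where contact first showed, and corrected the heights before each contact.

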